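# Sort the kiln furniture after unpacking the kiln

### The job

Sort the loose kiln furniture into its holders: stand one square post upright in each of the two square pockets of the wooden tray, stand one round prop upright in each of the two round wells of the wooden rack, and lay the three-armed stilt flat inside the rim of the round terracotta dish. Everything must sit down on the floor of its holder, and the small drying clay bowl that stands among the pieces must be left where it is.

Things in the scene. Friction and masses are not known exactly. Their poses are not given: they have to be found in the camera images.
- square_post0: kiln post of pale fired clay: an upright square bar, 34 x 34 mm and 80 mm tall, with a dark hole in its top; about 150 g. Origin: centre of its underside, z up its length, x and y square to its sides. One of two alike.
- square_post1: kiln post of pale fired clay: an upright square bar, 34 x 34 mm and 80 mm tall, with a dark hole in its top; about 150 g. Origin: centre of its underside, z up its length, x and y square to its sides. One of two alike.
- round_prop0: kiln prop of pale fired clay: an upright round cylinder, 46 mm in diameter and 62 mm tall, with a dark hole in its top; about 170 g. Origin: centre of its underside, z up its length. One of two alike.
- round_prop1: kiln prop of pale fired clay: an upright round cylinder, 46 mm in diameter and 62 mm tall, with a dark hole in its top; about 170 g. Origin: centre of its underside, z up its length. One of two alike.
- stilt: kiln stilt of pale fired clay: a flat three-armed star lying on the table, 18 mm thick. Its three straight arms, 14 mm wide, reach 48 mm from the centre, in its own directions 0 (its +x), 120 and 240 degrees, with a hub of 26 mm diameter; about 70 g. Origin: centre of its underside, z up. Can be pinched across any arm (about 24 mm out from the centre).
- square_tray: fixed darker-brown wooden block, 80 mm (x) x 170 mm (y) and 26 mm high, with two square pockets, each 60 x 60 mm and 20 mm deep, open at the top, their centres at y = -45 and +45 mm, x = 0; pocket floors 6 mm above the table. Origin: centre of its underside, on the table. For the square posts.
- round_rack: fixed light-wood block, 86 mm (x) x 181 mm (y) and 20 mm high, with two round wells, each 66 mm in diameter and 14 mm deep, open at the top, their centres at y = -47.5 and +47.5 mm, x = 0; well floors 6 mm above the table. Origin: centre of its underside, on the table. For the round props.
- dish: fixed round shallow terracotta dish, 138 mm in diameter outside, 124 mm inside the rim; rim top 12 mm and floor 5 mm above the table. Origin: centre of its underside, on the table. For the stilt.
- bowl: small open bowl of clay left to dry, rim 80 mm in diameter, 45 mm tall, about 120 g, standing among the pieces; to be left alone. Origin: centre of its underside.
There are look-alikes about, which are no part of the job. Leave any pink or purple look-alike of the round_prop0 alone.

How it is judged:
At the end, for the whole second after the job is handed in: One square post in each pocket (centre within 15 mm in x and y) and one round prop in each well (within 12 mm), upright within 0.1 rad; the stilt flat in the dish (0.06 rad), within 16 mm of its centre; each on its holder's floor (within 4 mm) and at rest (below 0.02 m/s) (((x of square_post0 in the frame of square_tray between -0.015 and 0.015 m and y of square_post0 in the frame of square_tray between 0.03 and 0.06 m and z of square_post0 in the frame of square_tray between 0.002 and 0.01 m and angle between each of square_post0, square_post1's own z axis and vertical below 0.1 rad and x of square_post1 in the frame of square_tray between -0.015 and 0.015 m and y of square_post1 in the frame of square_tray between -0.06 and -0.03 m and z of square_post1 in the frame of square_tray between 0.002 and 0.01 m) or (x of square_post0 in the frame of square_tray between -0.015 and 0.015 m and y of square_post0 in the frame of square_tray between -0.06 and -0.03 m and z of square_post0 in the frame of square_tray between 0.002 and 0.01 m and angle between each of square_post0, square_post1's own z axis and vertical below 0.1 rad and x of square_post1 in the frame of square_tray between -0.015 and 0.015 m and y of square_post1 in the frame of square_tray between 0.03 and 0.06 m and z of square_post1 in the frame of square_tray between 0.002 and 0.01 m)) and ((x of round_prop0 in the frame of round_rack between -0.012 and 0.012 m and y of round_prop0 in the frame of round_rack between 0.0355 and 0.0595 m and z of round_prop0 in the frame of round_rack between 0.002 and 0.01 m and angle between each of round_prop0, round_prop1's own z axis and vertical below 0.1 rad and x of round_prop1 in the frame of round_rack between -0.012 and 0.012 m and y of round_prop1 in the frame of round_rack between -0.0595 and -0.0355 m and z of round_prop1 in the frame of round_rack between 0.002 and 0.01 m) or (x of round_prop0 in the frame of round_rack between -0.012 and 0.012 m and y of round_prop0 in the frame of round_rack between -0.0595 and -0.0355 m and z of round_prop0 in the frame of round_rack between 0.002 and 0.01 m and angle between each of round_prop0, round_prop1's own z axis and vertical below 0.1 rad and x of round_prop1 in the frame of round_rack between -0.012 and 0.012 m and y of round_prop1 in the frame of round_rack between 0.0355 and 0.0595 m and z of round_prop1 in the frame of round_rack between 0.002 and 0.01 m)) and horizontal distance between stilt and dish below 0.016 m and z of stilt in the frame of dish between 0.001 and 0.009 m and angle between stilt's own z axis and vertical below 0.06 rad and linear speed of each of square_post0, square_post1, round_prop0, round_prop1, stilt below 0.02 m/s); the robot touches nothing.
It fails at once if the drying clay bowl is moved by more than 30 mm or tipped by more than 0.3 rad (distance of bowl from where it was at the start of the episode above 0.03 m or angle between bowl's own z axis and vertical above 0.3 rad).
It also fails if it takes over 122 s, if anything falls off the work surface, if the arm or the gripper's body presses on something with over 40 N, if the wrist force passes 120 N, or if a joint passes its speed limit or range.

### The arm

A 7-joint arm with a two-finger parallel gripper is mounted at the origin on the work surface. World frame = base frame: x ahead of the robot, y to its left, z up, the work surface at z = 0. Lengths are in m, angles in rad, forces in N, time in s.
With the tool pointing down it reaches from about 0.4 to 0.85 m from the base axis. Payload 4.4 kg.
Tool frame: the origin (TCP) lies at the very end of the fingers, on their centre line; the grasp point (between the pads) lies 19 mm behind it (bot.grip_point_offset is the distance from the TCP to the grasp point, in m); y points along the fingers, z is the direction in which the jaws open and shut, and the axes are right-handed (so a half turn about y gives the same grasp; the last joint's range is limited). The gripper opens to 94 mm and grips with 3 to 60 N. Pads are 16 mm wide; open, the fingers measure 119 mm over their backs; the gripper's body (75 mm by 177 mm) begins 78 mm behind the grasp point.
Start: joints at [-1.352, 0.628, 0.038, 1.517, -0.027, 0.996, -0.02], TCP at [0.183, 0.624, 0.181] pointing down, gripper open.
Joint ranges: [-3.06, 3.06], [-0.37, 2.12], [-1.25, 1.32], [0.18, 2.47], [-1.1, 4.24], [0.23, 1.98], [-2.94, 2.94]. Speed limits (rad/s): [2.57, 2.57, 3.14, 3.14, 3.14, 3.14, 3.14].

### API

Orientations are given as a rotation vector (axis times angle).
In Python, from workcell import bot gives the robot as it stands.
- The arm moves only by the shell command python3 -m handwheel 'ROWS' [FORCE]. ROWS is JSON, a list of rows, each an object with "hand": the opening, from -1 (shut) to 1 (fully open); "slide": the shift along the tool's x, y, z scaled (see below), a list of three; "rotation": the turn, a rotation vector about the tool's x, y, z scaled (see below), a list of three. In form: [{"hand": hand, "slide": [dx, dy, dz], "rotation": [rx, ry, rz]}, ...]. A call has exactly 8 rows; each row is the pose to reach, as a shift and turn from the pose commanded when the call began, along the tool's axes at that moment; what a row does not reach only later rows make up. The controller multiplies each number of a shift by 250 mm and each number of a turn by 30 degrees. A row lasts 1/10 s, in which the tool goes at most 50 mm and 8.59 degrees, less where a joint would pass 70% of its speed; a pose out of reach is approached as far as the arm can. A call with a number of a shift or a turn outside -1 to 1 is refused whole. A call with a gripper value outside its range is refused whole. The fingers move at their own pace and stop on an object; FORCE is the grip in N (left out, the last holds). Time passes only in rows, so rows that repeat a pose let the fingers close, or fill a call up. It gives the time, the measured TCP pose, the force and the opening at its end, in the units of the state.
- bot.read_state(): the state, without advancing time (a new reading comes with each control period).
- bot.get_image(name): name is "scene" or "top" or "wrist"; returns a dict with "color" (480x640x3 uint8, red, green, blue), "fov_y" (degrees; the focal length in pixels is half the picture's height over the tangent of half this angle, whatever the lens; pixels are square), "cx", "cy" (the principal point, pixels), "xyz" and "orientation" of the camera in the world. Camera axes: x right, y down, z forward; pixel columns grow to the right and rows downward; lengths in m; the calibration is good to about 2 mm. A picture is of the moment at which its call begins. There is no depth.
- bot.finish_job(): hands the job in, once; it reports no verdict.
The state is a dict: "time": time; "joints": joint angles; "joint_velocities": joint speeds; "tau": joint torques, N m; "eef_pos": TCP position; "orientation": TCP orientation; "ft_force": force on the tool from outside, world axes, zero at the start; "wrist_torque": the same for the moment, N m; "opening": finger opening in m.
Only numpy, scipy, OpenCV 4.12 (cv2) and the standard library are available. Lean on these libraries where they do the work, as an engineer would, in place of code of your own. Each camera call takes 0.05 s, during which the arm holds its last target. There are 200 camera calls.

## Working session

There is one attempt and no reset: what is moved stays moved. The work goes in short steps, Python scripts to look and compute and a shell command to move; the robot and the scene stay as the last step left them, time stands still between calls to the robot, and variables do not carry over. Pictures are saved under pics/ and viewed, about 12 in all and at most 16, crops included, and the job is handed in when it is done.

```bash
mkdir -p pics; ls; python3 - <<'E'
from workcell import bot
import cv2
print(bot.read_state())
for n in ["scene","top"]:
    i=bot.get_image(n); print(n,{k:v for k,v in i.items() if k!='color'})
    cv2.imwrite(f'pics/{n}0.png',i['color'][:,:,::-1])
E
```

```text
pics
{'time': 0.0, 'joints': array([-1.3518128 ,  0.62933349,  0.03841734,  1.51835382, -0.02701157,
        0.99629647, -0.02000345]), 'joint_velocities': array([-8.26992207e-04, -4.75340132e-04, -3.35746004e-04,  5.36012379e-05,
        1.12323642e-03, -6.62377021e-04, -4.89036460e-04]), 'tau': array([-8.58949852e-05, -5.49740624e+01,  1.14357300e+00, -1.86634505e+01,
       -5.21279150e-02,  2.35854846e-02,  1.35605524e-04]), 'eef_pos': array([0.18237222, 0.62315056, 0.17966645]), 'orientation': array([-1.56107181,  0.22379029, -0.2233707 ]), 'ft_force': array([ 0.20230785,  0.25058174, -0.23043317]), 'wrist_torque': array([-7.51513232e-03,  3.16125702e-03, -3.28461565e-05]), 'opening': 0.09403925052687519}
scene {'fov_y': 52.07584738842448, 'cx': 321.1284854247056, 'cy': 241.23526430405076, 'xyz': array([0.91367446, 0.00889804, 0.79808005]), 'orientation': array([-1.88771687, -1.99088295,  0.50587038])}
top {'fov_y': 56.723235337400766, 'cx': 323.00492249973786, 'cy': 233.36567466514407, 'xyz': array([0.46368639, 0.00932276, 0.97637611]), 'orientation': array([-2.23202231,  2.2018037 , -0.02877254])}
```

View pics/scene0.png

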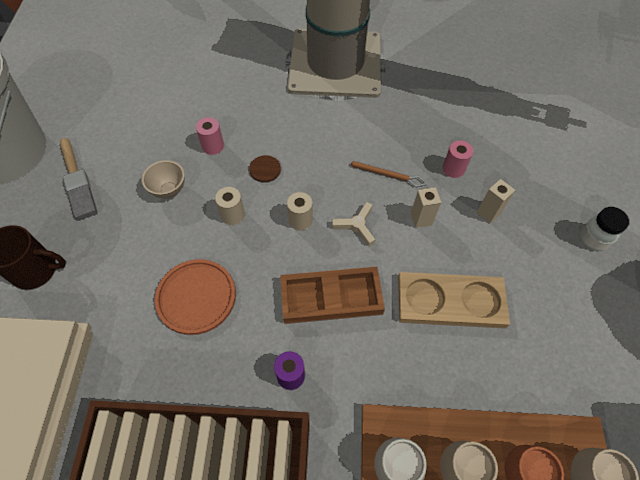

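View pics/top0.png

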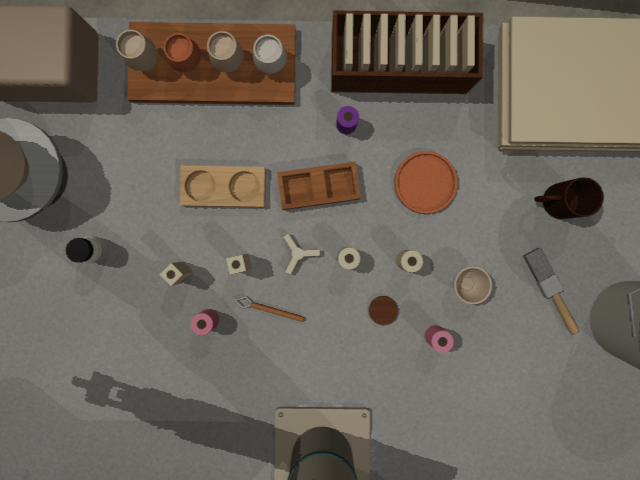

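The scene view shows two pale round props (229,205 and 300,211), the stilt (358,223), two pale square posts (426,207 and 496,201) and the dish, tray and rack. The bowl is at (163,180). The look-alikes are pink cylinders at (209,136) and (458,158), a purple one at (290,370), and a brown disc at (265,168). The pale cylinders match the props, so those are my choice. Next I'll enlarge both views.

```bash
cat > h.py <<'E'
import numpy as np, cv2
from scipy.spatial.transform import Rotation as R
from workcell import bot
def cam(n):
    i=bot.get_image(n); f=240/np.tan(np.radians(i['fov_y'])/2)
    return dict(img=i['color'][:,:,::-1].copy(),f=f,c=np.array([i['cx'],i['cy']]),p=i['xyz'],R=R.from_rotvec(i['orientation']).as_matrix())
def ray(c,uv):
    d=c['R']@np.append((np.array(uv,float)-c['c'])/c['f'],1); return d/np.linalg.norm(d)
def at_z(c,uv,z):
    d=ray(c,uv); return c['p']+d*(z-c['p'][2])/d[2]
def proj(c,P):
    q=(np.atleast_2d(P)-c['p'])@c['R']; return q[:,:2]/q[:,2:]*c['f']+c['c']
def tri(c1,u1,c2,u2):
    d1,d2=ray(c1,u1),ray(c2,u2); A=np.array([d1,-d2]).T
    s=np.linalg.lstsq(A,c2['p']-c1['p'],rcond=None)[0]
    a,b=c1['p']+s[0]*d1,c2['p']+s[1]*d2; return (a+b)/2,np.linalg.norm(a-b)
def crop(img,u0,v0,u1,v1,k,name,grid=20):
    o=cv2.resize(img[v0:v1,u0:u1],None,fx=k,fy=k,interpolation=cv2.INTER_CUBIC)
    for u in range(-(-u0//grid)*grid,u1,grid):
        cv2.line(o,(int((u-u0)*k),0),(int((u-u0)*k),6),(0,255,255),1); cv2.putText(o,str(u),(int((u-u0)*k)-10,16),0,.35,(0,255,255),1)
    for v in range(-(-v0//grid)*grid,v1,grid):
        cv2.line(o,(0,int((v-v0)*k)),(6,int((v-v0)*k)),(0,255,255),1); cv2.putText(o,str(v),(8,int((v-v0)*k)+4),0,.35,(0,255,255),1)
    cv2.imwrite(name,o)
E
python3 - <<'E'
from h import *
t=cam('top');s=cam('scene')
crop(t['img'],150,145,500,310,2.28,'pics/t1.png'); crop(s['img'],140,160,530,340,2.05,'pics/s1.png')
print(R.from_rotvec(bot.read_state()['orientation']).as_matrix().round(3))
E
```

```text
[[ 0.96  -0.     0.281]
 [-0.281 -0.001  0.96 ]
 [ 0.    -1.    -0.001]]
```

View pics/t1.png

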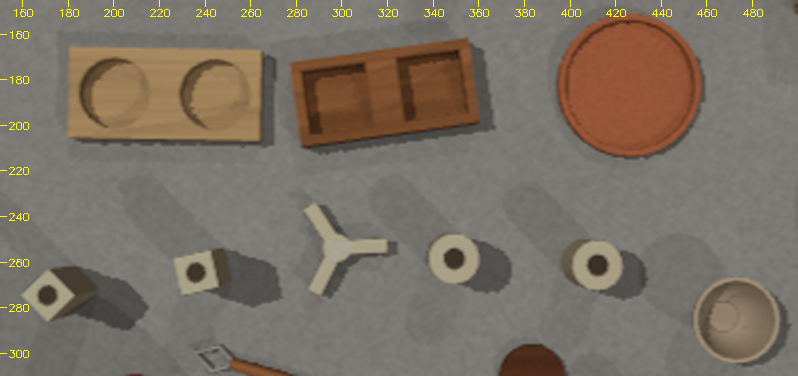

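View pics/s1.png

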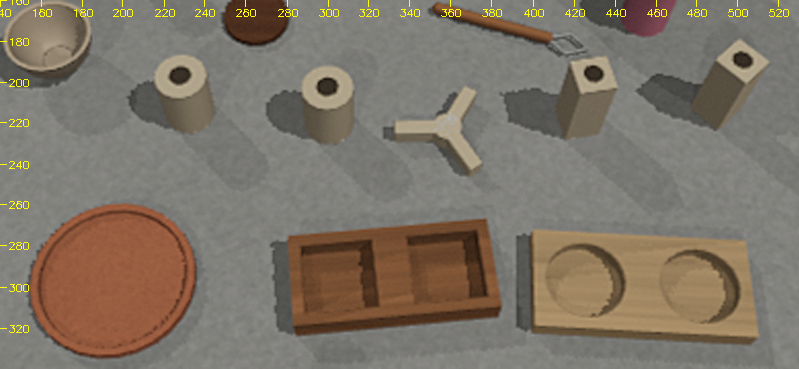

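The crops confirm it. The two pale cylinders with holes are at top px (349,259) and (412,261), the posts at (171,274) and (236,264), and the stilt at (298,253). I can now triangulate.

```bash
python3 - <<'E'
from h import *
t=cam('top');s=cam('scene')
T=lambda p:np.array(p)/2.28+[150,145]-.3
S=lambda p:np.array(p)/2.05+[140,160]-.3
P={'propA':((454,259),(327,87),.062),'propB':((598,265),(180,75),.062),'postA':((47,295),(742,61),.08),'postB':((196,272),(594,73),.08),
'stilt':((338,247),(449,126),.018),'well1':((114,93),(585,281),.02),'well2':((215,94),(700,286),.02),
'well1':((114,93),(700,286),.02),'well2':((215,94),(585,281),.02),
'tr00':((291,63),(500,306),.026),'tr01':((467,39),(293,326),.026),'tr11':((479,124),(289,238),.026),'tr10':((303,148),(487,220),.026),'dish':((629,86),(113,280),.012),'bowl':((737,320),(45,40),.045)}
for k,(a,b,z) in P.items():
    X,e=tri(t,T(a),s,S(b)); print(k,X.round(4),'gap',round(e,4),'top@z',at_z(t,T(a),z)[:2].round(4),'scene@z',at_z(s,S(b),z)[:2].round(4))
for n,c,z in (('postA',[(23,295),(47,270),(74,293),(50,319)],.08),('postB',[(175,261),(214,251),(219,285),(181,293)],.08),('stilt',[(312,208),(386,245),(318,291)],.018),('rack',[(69,46),(262,51),(261,142),(68,137)],.02),('tray',[(291,63),(467,39),(479,124),(303,148)],.026)):
    Q=np.array([at_z(t,T(p),z)[:2] for p in c]); m=Q.mean(0)
    print(n,m.round(4),Q.round(3).tolist())
    D=np.roll(Q,-1,0)-Q if n!='stilt' else Q-at_z(t,T((338,247)),z)[:2]
    print('  edge deg',np.degrees(np.arctan2(D[:,1],D[:,0])).round(1),'len',np.linalg.norm(D,axis=1).round(3))
E
```

```text
propA [ 0.4291 -0.0507  0.0622] gap 0.0029 top@z [ 0.4291 -0.0522] scene@z [ 0.429  -0.0493]
propB [ 0.4254 -0.1801  0.0647] gap 0.0033 top@z [ 0.4254 -0.1823] scene@z [ 0.4237 -0.179 ]
postA [0.3935 0.3086 0.0796] gap 0.0027 top@z [0.3934 0.3071] scene@z [0.3936 0.3099]
postB [0.4156 0.1779 0.0829] gap 0.0039 top@z [0.4153 0.1765] scene@z [0.4135 0.1806]
stilt [0.4375 0.0575 0.0205] gap 0.006 top@z [0.4373 0.0546] scene@z [0.4359 0.0607]
well1 [0.5802 0.2701 0.0179] gap 0.0035 top@z [0.5797 0.2678] scene@z [0.5811 0.2712]
well2 [0.5806 0.1747 0.0172] gap 0.0032 top@z [0.5801 0.1726] scene@z [0.5818 0.1758]
tr00 [0.6098 0.1025 0.0252] gap 0.0033 top@z [0.6096 0.1008] scene@z [0.6102 0.1041]
tr01 [ 0.6352 -0.0638  0.0229] gap 0.0015 top@z [ 0.6347 -0.0643] scene@z [ 0.6363 -0.0627]
tr11 [ 0.5554 -0.0755  0.0186] gap 0.0034 top@z [ 0.5548 -0.0765] scene@z [ 0.5588 -0.073 ]
tr10 [0.5303 0.0916 0.0211] gap 0.0056 top@z [0.5299 0.0884] scene@z [0.5328 0.0938]
dish [ 0.5956 -0.2218  0.0033] gap 0.0021 top@z [ 0.5945 -0.2208] scene@z [ 0.5991 -0.2182]
bowl [ 0.3749 -0.3166  0.0365] gap 0.0016 top@z [ 0.3758 -0.3145] scene@z [ 0.381  -0.3121]
postA [0.394  0.3058] [[0.393, 0.328], [0.415, 0.308], [0.395, 0.283], [0.372, 0.304]]
  edge deg [ -42.8 -129.6  138.3   49.2] len [0.03  0.031 0.031 0.032]
postB [0.4149 0.1754] [[0.425, 0.195], [0.434, 0.161], [0.404, 0.156], [0.397, 0.189]]
  edge deg [ -74.8 -170.7  102.6   11.6] len [0.035 0.03  0.034 0.029]
stilt [0.4364 0.0539] [[0.474, 0.08], [0.44, 0.009], [0.396, 0.073]]
  edge deg [ 34.5 -86.9 156.4] len [0.044 0.045 0.046]
rack [0.5795 0.2197] [[0.623, 0.311], [0.621, 0.129], [0.535, 0.129], [0.538, 0.31]]
  edge deg [ -90.6 -179.7   89.3    0.5] len [0.182 0.086 0.182 0.086]
tray [0.5822 0.0121] [[0.61, 0.101], [0.635, -0.064], [0.555, -0.077], [0.53, 0.088]]
  edge deg [ -81.4 -171.3   98.6    8.9] len [0.167 0.081 0.167 0.081]
```

```bash
cat >> h.py <<'E'
def plan(wps,start=None):
    """waypoints x,y,z,yaw(deg of jaw opening axis); prints scaled slide/rotation per call"""
    s=bot.read_state(); M=R.from_rotvec(s['orientation']).as_matrix()
    cur=list(s['eef_pos'])+[np.degrees(np.arctan2(M[1,2],M[0,2]))] if start is None else list(start)
    print('cur',np.round(cur,4),'t',round(s['time'],2))
    for w in wps:
        a=np.radians(cur[3]); d=np.array(w[:3])-cur[:3]
        tz=np.array([np.cos(a),np.sin(a),0]); tx=np.array([np.sin(a),-np.cos(a),0])
        print(w,'slide',np.round([d@tx/.25,-d[2]/.25,d@tz/.25],3).tolist(),'ry',round(-(w[3]-cur[3])/30,3)); cur=list(w)
E
python3 - <<'E'
from h import *
plan([(.30,.45,.18,60),(.3935,.3086,.15,48.8),(.3935,.3086,.036,48.8),(.3935,.3086,.13,48.8)])
E
```

```text
cur [ 0.1825  0.6236  0.1803 73.684 ] t 0.3
(0.3, 0.45, 0.18, 60) slide [0.646, 0.001, -0.535] ry 0.456
(0.3935, 0.3086, 0.15, 48.8) slide [0.607, 0.12, -0.303] ry 0.373
(0.3935, 0.3086, 0.036, 48.8) slide [0.0, 0.456, 0.0] ry -0.0
(0.3935, 0.3086, 0.13, 48.8) slide [0.0, -0.376, 0.0] ry -0.0
```

```bash
python3 -m handwheel '[{"hand":1,"slide":[0.646,0,-0.535],"rotation":[0,0.456,0]},{"hand":1,"slide":[0.646,0,-0.535],"rotation":[0,0.456,0]},{"hand":1,"slide":[0.646,0,-0.535],"rotation":[0,0.456,0]},{"hand":1,"slide":[0.646,0,-0.535],"rotation":[0,0.456,0]},{"hand":1,"slide":[0.646,0,-0.535],"rotation":[0,0.456,0]},{"hand":1,"slide":[0.646,0,-0.535],"rotation":[0,0.456,0]},{"hand":1,"slide":[0.646,0,-0.535],"rotation":[0,0.456,0]},{"hand":1,"slide":[0.646,0,-0.535],"rotation":[0,0.456,0]}]' 25
python3 -m handwheel '[{"hand":1,"slide":[0.607,0.12,-0.303],"rotation":[0,0.373,0]},{"hand":1,"slide":[0.607,0.12,-0.303],"rotation":[0,0.373,0]},{"hand":1,"slide":[0.607,0.12,-0.303],"rotation":[0,0.373,0]},{"hand":1,"slide":[0.607,0.12,-0.303],"rotation":[0,0.373,0]},{"hand":1,"slide":[0.607,0.12,-0.303],"rotation":[0,0.373,0]},{"hand":1,"slide":[0.607,0.12,-0.303],"rotation":[0,0.373,0]},{"hand":1,"slide":[0.607,0.12,-0.303],"rotation":[0,0.373,0]},{"hand":1,"slide":[0.607,0.12,-0.303],"rotation":[0,0.373,0]}]'
python3 - <<'E'
from h import *
plan([(.3935,.3086,.15,48.8)])
w=cam('wrist'); print(w['p'],proj(w,[[.3935,.3086,.08]])); cv2.imwrite('pics/w1.png',w['img'])
E
```

```text
time: 1.1
eef_pos: [0.2985, 0.4521, 0.1805]
orientation: [-1.531, 0.409, -0.407]
ft_force: [-0.9, 0.1, 0.0]
opening: 0.0941
time: 1.9
eef_pos: [0.3925, 0.3106, 0.1506]
orientation: [-1.497, 0.56, -0.559]
ft_force: [-0.1, -0.3, 0.7]
opening: 0.0941
cur [ 0.3925  0.3106  0.1506 49.018 ] t 1.9
(0.3935, 0.3086, 0.15, 48.8) slide [0.008, 0.003, -0.004] ry 0.007
[0.33094894 0.36493518 0.35374607] [[316.26481774 246.89210691]]
```

View pics/w1.png

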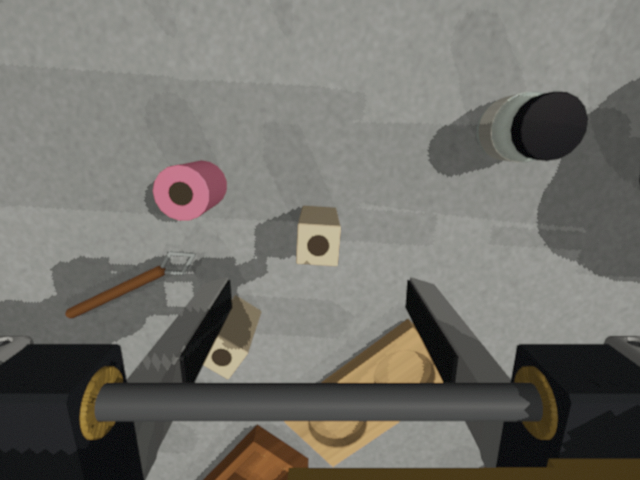

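The wrist view shows the post's hole at (318,245), against a predicted (316,247), with its sides parallel to the jaws. I'll grasp it.

```bash
python3 -m handwheel '[{"hand":1,"slide":[0,0.2,0],"rotation":[0,0,0]},{"hand":1,"slide":[0,0.4,0],"rotation":[0,0,0]},{"hand":1,"slide":[0,0.458,0],"rotation":[0,0,0]},{"hand":1,"slide":[0,0.458,0],"rotation":[0,0,0]},{"hand":-1,"slide":[0,0.458,0],"rotation":[0,0,0]},{"hand":-1,"slide":[0,0.458,0],"rotation":[0,0,0]},{"hand":-1,"slide":[0,0.458,0],"rotation":[0,0,0]},{"hand":-1,"slide":[0,0.458,0],"rotation":[0,0,0]}]' 25
python3 -m handwheel '[{"hand":-1,"slide":[0,0,0],"rotation":[0,0,0]},{"hand":-1,"slide":[0,0,0],"rotation":[0,0,0]},{"hand":-1,"slide":[0,0,0],"rotation":[0,0,0]},{"hand":-1,"slide":[0,-0.1,0],"rotation":[0,0,0]},{"hand":-1,"slide":[0,-0.25,0],"rotation":[0,0,0]},{"hand":-1,"slide":[0,-0.376,0],"rotation":[0,0,0]},{"hand":-1,"slide":[0,-0.376,0],"rotation":[0,0,0]},{"hand":-1,"slide":[0,-0.376,0],"rotation":[0,0,0]}]'
python3 - <<'E'
from h import *
plan([(.49,.14,.13,28),(.59,-.031,.13,8.6),(.59,-.031,.043,8.6),(.59,-.031,.15,8.6),(.415,.178,.15,12),(.415,.178,.036,12),(.415,.178,.13,12),(.576,.058,.13,8.6)])
E
```

```text
time: 2.75
eef_pos: [0.3942, 0.3092, 0.0371]
orientation: [-1.495, 0.561, -0.563]
ft_force: [1.0, -0.6, -0.6]
opening: 0.0651
time: 3.55
eef_pos: [0.3936, 0.3088, 0.1304]
orientation: [-1.496, 0.562, -0.562]
ft_force: [-0.1, 0.2, 0.6]
opening: 0.0019
cur [ 0.3936  0.3088  0.1304 48.823 ] t 3.55
(0.49, 0.14, 0.13, 28) slide [0.735, 0.002, -0.255] ry 0.694
(0.59, -0.031, 0.13, 8.6) slide [0.792, -0.0, 0.032] ry 0.647
(0.59, -0.031, 0.043, 8.6) slide [0.0, 0.348, 0.0] ry -0.0
(0.59, -0.031, 0.15, 8.6) slide [0.0, -0.428, 0.0] ry -0.0
(0.415, 0.178, 0.15, 12) slide [-0.931, -0.0, -0.567] ry -0.113
(0.415, 0.178, 0.036, 12) slide [0.0, 0.456, 0.0] ry 0.0
(0.415, 0.178, 0.13, 12) slide [0.0, -0.376, 0.0] ry 0.0
(0.576, 0.058, 0.13, 8.6) slide [0.603, -0.0, 0.53] ry 0.113
```

The fingers close slowly (about 70 mm/s), so I lifted before they gripped. I'll reopen and look.

```bash
python3 -m handwheel '[{"hand":0.5,"slide":[0,-0.1,0],"rotation":[0,0,0]},{"hand":0.5,"slide":[0,-0.1,0],"rotation":[0,0,0]},{"hand":0.5,"slide":[0,-0.1,0],"rotation":[0,0,0]},{"hand":0.5,"slide":[0,-0.1,0],"rotation":[0,0,0]},{"hand":0.5,"slide":[0,-0.1,0],"rotation":[0,0,0]},{"hand":0.5,"slide":[0,-0.1,0],"rotation":[0,0,0]},{"hand":0.5,"slide":[0,-0.1,0],"rotation":[0,0,0]},{"hand":0.5,"slide":[0,-0.1,0],"rotation":[0,0,0]}]'
python3 - <<'E'
from h import *
plan([(.3935,.3086,.036,48.8)])
w=cam('wrist'); print(w['p'],proj(w,[[.3935,.3086,.08]])); crop(w['img'],160,120,480,360,2,'pics/w2.png')
E
```

```text
time: 4.35
eef_pos: [0.3935, 0.3085, 0.1549]
orientation: [-1.497, 0.563, -0.562]
ft_force: [0.7, -0.6, -0.8]
opening: 0.0625
cur [ 0.3935  0.3085  0.1549 48.811 ] t 4.35
(0.3935, 0.3086, 0.036, 48.8) slide [-0.0, 0.476, 0.0] ry 0.0
[0.3321014  0.36326792 0.35791809] [[317.59970799 242.77513112]]
```

View pics/w2.png

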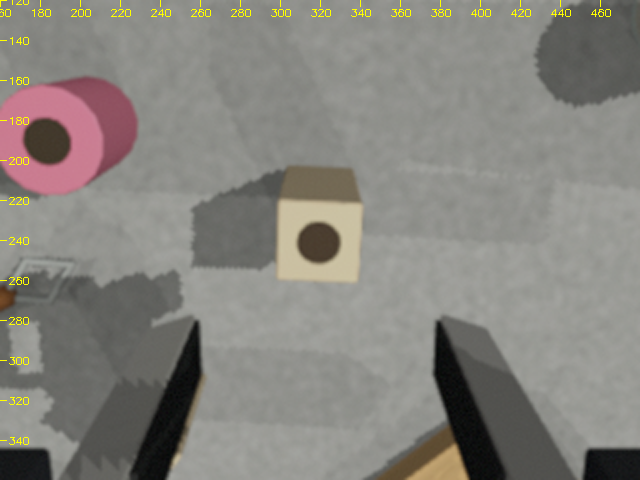

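The post still stands upright at (319,241), close to the prediction. I'll retry and let the fingers close fully.

```bash
python3 -m handwheel '[{"hand":0.5,"slide":[0,0.2,0],"rotation":[0,0,0]},{"hand":0.5,"slide":[0,0.4,0],"rotation":[0,0,0]},{"hand":0.5,"slide":[0,0.476,0],"rotation":[0,0,0]},{"hand":0.5,"slide":[0,0.476,0],"rotation":[0,0,0]},{"hand":-1,"slide":[0,0.476,0],"rotation":[0,0,0]},{"hand":-1,"slide":[0,0.476,0],"rotation":[0,0,0]},{"hand":-1,"slide":[0,0.476,0],"rotation":[0,0,0]},{"hand":-1,"slide":[0,0.476,0],"rotation":[0,0,0]}]' 25
python3 -m handwheel '[{"hand":-1,"slide":[0,0,0],"rotation":[0,0,0]},{"hand":-1,"slide":[0,0,0],"rotation":[0,0,0]},{"hand":-1,"slide":[0,0,0],"rotation":[0,0,0]},{"hand":-1,"slide":[0,0,0],"rotation":[0,0,0]},{"hand":-1,"slide":[0,0,0],"rotation":[0,0,0]},{"hand":-1,"slide":[0,0,0],"rotation":[0,0,0]},{"hand":-1,"slide":[0,0,0],"rotation":[0,0,0]},{"hand":-1,"slide":[0,0,0],"rotation":[0,0,0]}]'
python3 -m handwheel '[{"hand":-1,"slide":[0,-0.1,0],"rotation":[0,0,0]},{"hand":-1,"slide":[0,-0.25,0],"rotation":[0,0,0]},{"hand":-1,"slide":[0,-0.376,0],"rotation":[0,0,0]},{"hand":-1,"slide":[0,-0.376,0],"rotation":[0,0,0]},{"hand":-1,"slide":[0,-0.376,0],"rotation":[0,0,0]},{"hand":-1,"slide":[0,-0.376,0],"rotation":[0,0,0]},{"hand":-1,"slide":[0,-0.376,0],"rotation":[0,0,0]},{"hand":-1,"slide":[0,-0.376,0],"rotation":[0,0,0]}]'
```

```text
time: 5.2
eef_pos: [0.3942, 0.3093, 0.0372]
orientation: [-1.495, 0.561, -0.563]
ft_force: [-0.6, 0.2, 0.4]
opening: 0.0418
time: 6.0
eef_pos: [0.3939, 0.309, 0.0368]
orientation: [-1.495, 0.562, -0.563]
ft_force: [0.6, -1.0, 6.9]
opening: 0.0339
time: 6.8
eef_pos: [0.3929, 0.3081, 0.1289]
orientation: [-1.499, 0.563, -0.562]
ft_force: [-0.1, -0.1, -2.0]
opening: 0.0336
```

```bash
python3 -m handwheel '[{"hand":-1,"slide":[0.18,0,-0.06],"rotation":[0,0.17,0]},{"hand":-1,"slide":[0.36,0,-0.12],"rotation":[0,0.34,0]},{"hand":-1,"slide":[0.54,0,-0.18],"rotation":[0,0.5,0]},{"hand":-1,"slide":[0.735,0,-0.255],"rotation":[0,0.694,0]},{"hand":-1,"slide":[0.735,0,-0.255],"rotation":[0,0.694,0]},{"hand":-1,"slide":[0.735,0,-0.255],"rotation":[0,0.694,0]},{"hand":-1,"slide":[0.735,0,-0.255],"rotation":[0,0.694,0]},{"hand":-1,"slide":[0.735,0,-0.255],"rotation":[0,0.694,0]}]'
python3 -m handwheel '[{"hand":-1,"slide":[0.19,0,0.01],"rotation":[0,0.16,0]},{"hand":-1,"slide":[0.38,0,0.02],"rotation":[0,0.32,0]},{"hand":-1,"slide":[0.57,0,0.03],"rotation":[0,0.48,0]},{"hand":-1,"slide":[0.792,0,0.032],"rotation":[0,0.647,0]},{"hand":-1,"slide":[0.792,0,0.032],"rotation":[0,0.647,0]},{"hand":-1,"slide":[0.792,0,0.032],"rotation":[0,0.647,0]},{"hand":-1,"slide":[0.792,0,0.032],"rotation":[0,0.647,0]},{"hand":-1,"slide":[0.792,0,0.032],"rotation":[0,0.647,0]}]'
python3 - <<'E'
from h import *
plan([(.59,-.031,.043,8.6)])
w=cam('wrist'); print(proj(w,[[.583,.0137,.026]])); cv2.imwrite('pics/w3.png',w['img'])
E
```

```text
time: 7.6
eef_pos: [0.4889, 0.1414, 0.1297]
orientation: [-1.403, 0.841, -0.839]
ft_force: [0.1, -0.0, -2.3]
opening: 0.0339
time: 8.4
eef_pos: [0.5891, -0.0285, 0.1298]
orientation: [-1.277, 1.097, -1.094]
ft_force: [0.3, -0.0, -1.3]
opening: 0.0336
cur [ 0.5891 -0.0285  0.1298  8.8079] t 8.4
(0.59, -0.031, 0.043, 8.6) slide [0.011, 0.347, 0.002] ry 0.007
[[318.92345216 185.25102033]]
```

View pics/w3.png

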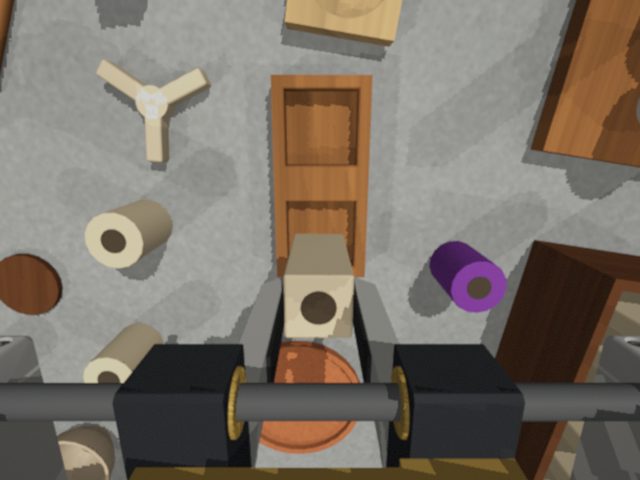

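The wrist view shows the tray's divider at (321,184), as predicted (319,185), and the post is square over the second pocket. I'll lower it and release.

```bash
python3 -m handwheel '[{"hand":-1,"slide":[0.005,0.1,0],"rotation":[0,0,0]},{"hand":-1,"slide":[0.008,0.2,0],"rotation":[0,0,0]},{"hand":-1,"slide":[0.008,0.28,0],"rotation":[0,0,0]},{"hand":-1,"slide":[0.008,0.32,0],"rotation":[0,0,0]},{"hand":-1,"slide":[0.008,0.347,0],"rotation":[0,0,0]},{"hand":-1,"slide":[0.008,0.347,0],"rotation":[0,0,0]},{"hand":0.5,"slide":[0.008,0.347,0],"rotation":[0,0,0]},{"hand":0.5,"slide":[0.008,0.347,0],"rotation":[0,0,0]}]'
python3 -m handwheel '[{"hand":0.5,"slide":[0,0,0],"rotation":[0,0,0]},{"hand":0.5,"slide":[0,0,0],"rotation":[0,0,0]},{"hand":0.5,"slide":[0,0,0],"rotation":[0,0,0]},{"hand":0.5,"slide":[0,-0.15,0],"rotation":[0,0,0]},{"hand":0.5,"slide":[0,-0.3,0],"rotation":[0,0,0]},{"hand":0.5,"slide":[0,-0.428,0],"rotation":[0,0,0]},{"hand":0.5,"slide":[0,-0.428,0],"rotation":[0,0,0]},{"hand":0.5,"slide":[0,-0.428,0],"rotation":[0,0,0]}]'
python3 - <<'E'
from h import *
plan([(.415,.178,.15,12),(.415,.178,.036,12),(.415,.178,.13,12),(.576,.058,.13,8.6)])
E
```

```text
time: 9.25
eef_pos: [0.591, -0.0333, 0.0442]
orientation: [-1.275, 1.097, -1.099]
ft_force: [0.3, 0.3, -0.5]
opening: 0.0465
time: 10.05
eef_pos: [0.5904, -0.0333, 0.1508]
orientation: [-1.275, 1.097, -1.099]
ft_force: [-0.8, 0.6, -0.2]
opening: 0.0704
cur [ 0.5904 -0.0333  0.1508  8.5889] t 10.05
(0.415, 0.178, 0.15, 12) slide [-0.94, 0.003, -0.568] ry -0.114
(0.415, 0.178, 0.036, 12) slide [0.0, 0.456, 0.0] ry 0.0
(0.415, 0.178, 0.13, 12) slide [0.0, -0.376, 0.0] ry 0.0
(0.576, 0.058, 0.13, 8.6) slide [0.603, -0.0, 0.53] ry 0.113
```

```bash
python3 -m handwheel '[{"hand":0.5,"slide":[-0.94,0,-0.568],"rotation":[0,-0.114,0]},{"hand":0.5,"slide":[-0.94,0,-0.568],"rotation":[0,-0.114,0]},{"hand":0.5,"slide":[-0.94,0,-0.568],"rotation":[0,-0.114,0]},{"hand":0.5,"slide":[-0.94,0,-0.568],"rotation":[0,-0.114,0]},{"hand":0.5,"slide":[-0.94,0,-0.568],"rotation":[0,-0.114,0]},{"hand":0.5,"slide":[-0.94,0,-0.568],"rotation":[0,-0.114,0]},{"hand":0.5,"slide":[-0.94,0,-0.568],"rotation":[0,-0.114,0]},{"hand":0.5,"slide":[-0.94,0,-0.568],"rotation":[0,-0.114,0]}]'
python3 - <<'E'
from h import *
plan([(.415,.178,.036,12)])
w=cam('wrist'); print(proj(w,[[.415,.178,.08],[.4367,.0575,.018],[.4367+.048*np.cos(np.radians(-85.3)),.0575+.048*np.sin(np.radians(-85.3)),.018]])); cv2.imwrite('pics/w4.png',w['img'])
E
```

```text
time: 10.85
eef_pos: [0.4142, 0.1775, 0.1495]
orientation: [-1.303, 1.053, -1.053]
ft_force: [-0.6, 0.0, -1.2]
opening: 0.0704
cur [ 0.4142  0.1775  0.1495 12.0679] t 10.85
(0.415, 0.178, 0.036, 12) slide [-0.001, 0.454, 0.004] ry 0.002
[[319.51096125 244.50353563]
 [315.50052245 339.3355765 ]
 [309.91666543 378.17870633]]
```

View pics/w4.png

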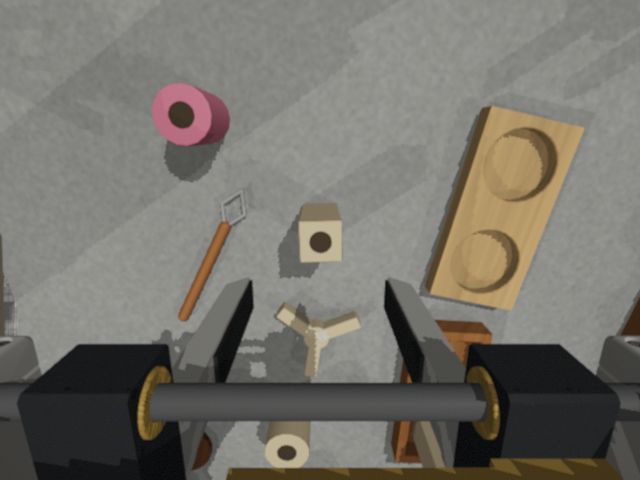

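The hole is at (320,242) against a predicted (319.5,244.5), and the post is square to the jaws. I'll grasp it and carry it to the near pocket.

```bash
python3 -m handwheel '[{"hand":0.5,"slide":[0,0.2,0],"rotation":[0,0,0]},{"hand":0.5,"slide":[0,0.4,0],"rotation":[0,0,0]},{"hand":0.5,"slide":[0,0.456,0],"rotation":[0,0,0]},{"hand":0.5,"slide":[0,0.456,0],"rotation":[0,0,0]},{"hand":-1,"slide":[0,0.456,0],"rotation":[0,0,0]},{"hand":-1,"slide":[0,0.456,0],"rotation":[0,0,0]},{"hand":-1,"slide":[0,0.456,0],"rotation":[0,0,0]},{"hand":-1,"slide":[0,0.456,0],"rotation":[0,0,0]}]' 25
python3 -m handwheel '[{"hand":-1,"slide":[0,0,0],"rotation":[0,0,0]},{"hand":-1,"slide":[0,0,0],"rotation":[0,0,0]},{"hand":-1,"slide":[0,0,0],"rotation":[0,0,0]},{"hand":-1,"slide":[0,0,0],"rotation":[0,0,0]},{"hand":-1,"slide":[0,-0.1,0],"rotation":[0,0,0]},{"hand":-1,"slide":[0,-0.25,0],"rotation":[0,0,0]},{"hand":-1,"slide":[0,-0.376,0],"rotation":[0,0,0]},{"hand":-1,"slide":[0,-0.376,0],"rotation":[0,0,0]}]'
python3 -m handwheel '[{"hand":-1,"slide":[0.15,0,0.13],"rotation":[0,0.03,0]},{"hand":-1,"slide":[0.3,0,0.27],"rotation":[0,0.06,0]},{"hand":-1,"slide":[0.45,0,0.4],"rotation":[0,0.09,0]},{"hand":-1,"slide":[0.603,0,0.53],"rotation":[0,0.114,0]},{"hand":-1,"slide":[0.603,0,0.53],"rotation":[0,0.114,0]},{"hand":-1,"slide":[0.603,0,0.53],"rotation":[0,0.114,0]},{"hand":-1,"slide":[0.603,0,0.53],"rotation":[0,0.114,0]},{"hand":-1,"slide":[0.603,0,0.53],"rotation":[0,0.114,0]}]'
python3 - <<'E'
from h import *
plan([(.576,.058,.043,8.6)])
E
```

```text
time: 11.7
eef_pos: [0.4154, 0.1781, 0.0373]
orientation: [-1.299, 1.052, -1.054]
ft_force: [-0.4, -0.2, 0.2]
opening: 0.0419
time: 12.5
eef_pos: [0.4171, 0.1788, 0.1334]
orientation: [-1.295, 1.05, -1.055]
ft_force: [0.5, 1.0, -2.5]
opening: 0.0338
time: 13.3
eef_pos: [0.5741, 0.0596, 0.1297]
orientation: [-1.278, 1.098, -1.095]
ft_force: [-0.0, 0.1, -1.1]
opening: 0.0338
cur [0.5741 0.0596 0.1297 8.7092] t 13.3
(0.576, 0.058, 0.043, 8.6) slide [0.007, 0.347, 0.007] ry 0.004
```

```bash
python3 -m handwheel '[{"hand":-1,"slide":[0.003,0.1,0.003],"rotation":[0,0,0]},{"hand":-1,"slide":[0.004,0.2,0.004],"rotation":[0,0,0]},{"hand":-1,"slide":[0.004,0.28,0.004],"rotation":[0,0,0]},{"hand":-1,"slide":[0.004,0.32,0.004],"rotation":[0,0,0]},{"hand":-1,"slide":[0.004,0.347,0.004],"rotation":[0,0,0]},{"hand":-1,"slide":[0.004,0.347,0.004],"rotation":[0,0,0]},{"hand":0.5,"slide":[0.004,0.347,0.004],"rotation":[0,0,0]},{"hand":0.5,"slide":[0.004,0.347,0.004],"rotation":[0,0,0]}]'
python3 -m handwheel '[{"hand":0.5,"slide":[0,0,0],"rotation":[0,0,0]},{"hand":0.5,"slide":[0,0,0],"rotation":[0,0,0]},{"hand":0.5,"slide":[0,0,0],"rotation":[0,0,0]},{"hand":0.5,"slide":[0,-0.15,0],"rotation":[0,0,0]},{"hand":0.5,"slide":[0,-0.3,0],"rotation":[0,0,0]},{"hand":0.5,"slide":[0,-0.428,0],"rotation":[0,0,0]},{"hand":0.5,"slide":[0,-0.428,0],"rotation":[0,0,0]},{"hand":0.5,"slide":[0,-0.428,0],"rotation":[0,0,0]}]'
python3 - <<'E'
from h import *
plan([(.4387,.0336,.12,4.7)])
E
```

```text
time: 14.1
eef_pos: [0.5775, 0.0572, 0.0445]
orientation: [-1.275, 1.097, -1.099]
ft_force: [0.4, -0.1, 0.4]
opening: 0.0467
time: 14.9
eef_pos: [0.577, 0.0572, 0.1511]
orientation: [-1.275, 1.097, -1.098]
ft_force: [0.2, -0.5, 0.4]
opening: 0.0706
cur [0.577  0.0572 0.1511 8.5891] t 14.9
(0.4387, 0.0336, 0.12, 4.7) slide [0.011, 0.124, -0.561] ry 0.13
```

```bash
python3 -m handwheel '[{"hand":0,"slide":[0.011,0,-0.2],"rotation":[0,0.05,0]},{"hand":0,"slide":[0.011,0,-0.4],"rotation":[0,0.13,0]},{"hand":0,"slide":[0.011,0.06,-0.561],"rotation":[0,0.13,0]},{"hand":0,"slide":[0.011,0.124,-0.561],"rotation":[0,0.13,0]},{"hand":0,"slide":[0.011,0.124,-0.561],"rotation":[0,0.13,0]},{"hand":0,"slide":[0.011,0.124,-0.561],"rotation":[0,0.13,0]},{"hand":0,"slide":[0.011,0.124,-0.561],"rotation":[0,0.13,0]},{"hand":0,"slide":[0.011,0.124,-0.561],"rotation":[0,0.13,0]}]'
python3 - <<'E'
from h import *
plan([(.4387,.0336,.005,4.7)])
w=cam('wrist'); a=np.radians(-85.3); print(proj(w,[[.4387,.0336,.018],[.4367,.0575,.018],[.4367+.048*np.cos(a),.0575+.048*np.sin(a),.018]])); crop(w['img'],160,120,480,360,2.4,'pics/w5.png')
E
```

```text
time: 15.7
eef_pos: [0.4396, 0.0334, 0.1198]
orientation: [-1.246, 1.148, -1.149]
ft_force: [-0.3, -0.2, -0.4]
opening: 0.0466
cur [0.4396 0.0334 0.1198 4.6918] t 15.7
(0.4387, 0.0336, 0.005, 4.7) slide [-0.001, 0.459, -0.003] ry -0.0
[[317.27665328 233.99442796]
 [317.20574372 206.87698744]
 [317.26622334 260.01925538]]
```

View pics/w5.png

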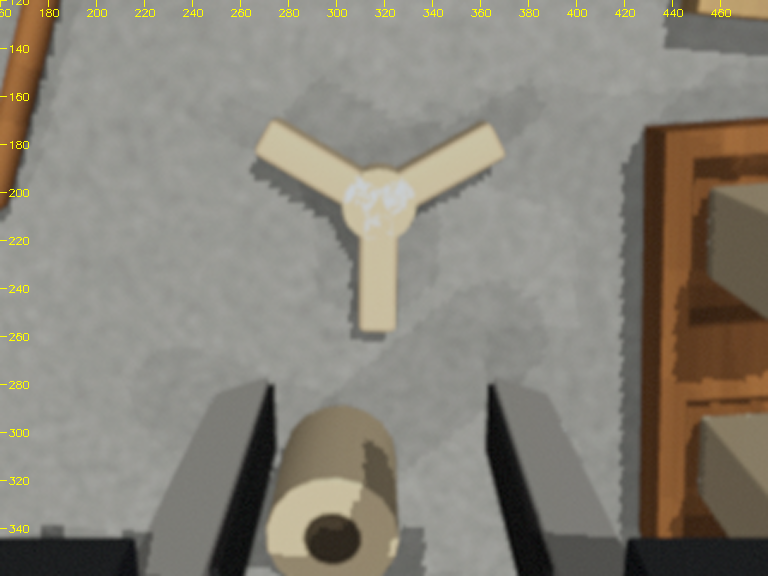

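The stilt's centre is at (318,205) and its near arm is squarely between the jaws, about 2 mm farther in +y than I estimated. I'll grasp it.

```bash
python3 -m handwheel '[{"hand":0,"slide":[-0.008,0.2,-0.002],"rotation":[0,0,0]},{"hand":0,"slide":[-0.008,0.38,-0.002],"rotation":[0,0,0]},{"hand":0,"slide":[-0.008,0.43,-0.002],"rotation":[0,0,0]},{"hand":0,"slide":[-0.008,0.456,-0.002],"rotation":[0,0,0]},{"hand":-1,"slide":[-0.008,0.456,-0.002],"rotation":[0,0,0]},{"hand":-1,"slide":[-0.008,0.456,-0.002],"rotation":[0,0,0]},{"hand":-1,"slide":[-0.008,0.456,-0.002],"rotation":[0,0,0]},{"hand":-1,"slide":[-0.008,0.456,-0.002],"rotation":[0,0,0]}]' 25
python3 -m handwheel '[{"hand":-1,"slide":[0,0,0],"rotation":[0,0,0]},{"hand":-1,"slide":[0,0,0],"rotation":[0,0,0]},{"hand":-1,"slide":[0,0,0],"rotation":[0,0,0]},{"hand":-1,"slide":[0,-0.1,0],"rotation":[0,0,0]},{"hand":-1,"slide":[0,-0.25,0],"rotation":[0,0,0]},{"hand":-1,"slide":[0,-0.4,0],"rotation":[0,0,0]},{"hand":-1,"slide":[0,-0.456,0],"rotation":[0,0,0]},{"hand":-1,"slide":[0,-0.456,0],"rotation":[0,0,0]}]'
python3 - <<'E'
from h import *
plan([(.515,-.1,.12,4.7),(.5975,-.2444,.12,4.7),(.5975,-.2444,.011,4.7)])
E
```

```text
time: 16.55
eef_pos: [0.4386, 0.0355, 0.0064]
orientation: [-1.245, 1.147, -1.149]
ft_force: [-0.2, 0.0, -0.1]
opening: 0.0183
time: 17.35
eef_pos: [0.4394, 0.0357, 0.1214]
orientation: [-1.243, 1.146, -1.15]
ft_force: [0.1, 0.4, -0.3]
opening: 0.0006
cur [0.4394 0.0357 0.1214 4.7034] t 17.35
(0.515, -0.1, 0.12, 4.7) slide [0.566, 0.005, 0.257] ry 0.0
(0.5975, -0.2444, 0.12, 4.7) slide [0.603, -0.0, 0.282] ry -0.0
(0.5975, -0.2444, 0.011, 4.7) slide [0.0, 0.436, 0.0] ry -0.0
```

The fingers closed to zero, so the grasp missed or slipped. I'll look.

```bash
python3 -m handwheel '[{"hand":0,"slide":[0,0,0],"rotation":[0,0,0]},{"hand":0,"slide":[0,0,0],"rotation":[0,0,0]},{"hand":0,"slide":[0,0,0],"rotation":[0,0,0]},{"hand":0,"slide":[0,0,0],"rotation":[0,0,0]},{"hand":0,"slide":[0,0,0],"rotation":[0,0,0]},{"hand":0,"slide":[0,0,0],"rotation":[0,0,0]},{"hand":0,"slide":[0,0,0],"rotation":[0,0,0]},{"hand":0,"slide":[0,0,0],"rotation":[0,0,0]}]'
python3 - <<'E'
from h import *
w=cam('wrist');s=bot.read_state(); p=s['eef_pos'];print(p)
print(proj(w,[[.4367,.0595,.018],p]));crop(w['img'],160,120,480,480,1.65,'pics/w6.png')
E
```

```text
time: 18.15
eef_pos: [0.4378, 0.0353, 0.1195]
orientation: [-1.247, 1.149, -1.149]
ft_force: [-0.3, 0.2, 0.4]
opening: 0.047
[0.43783521 0.03534948 0.11956536]
[[319.33856956 206.99946826]
 [318.41290068 278.38380117]]
```

View pics/w6.png

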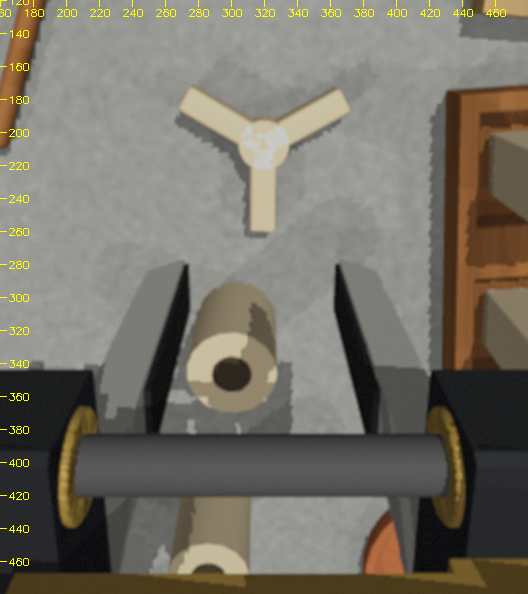

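The stilt hasn't moved. The fingertips were too high, with the pads barely overlapping its 18 mm. I'll go lower and hold the grip longer before lifting.

```bash
python3 -m handwheel '[{"hand":0,"slide":[0,0.2,0],"rotation":[0,0,0]},{"hand":0,"slide":[0,0.38,0],"rotation":[0,0,0]},{"hand":0,"slide":[0,0.43,0],"rotation":[0,0,0]},{"hand":0,"slide":[0,0.46,0],"rotation":[0,0,0]},{"hand":0,"slide":[0,0.47,0],"rotation":[0,0,0]},{"hand":-1,"slide":[0,0.47,0],"rotation":[0,0,0]},{"hand":-1,"slide":[0,0.47,0],"rotation":[0,0,0]},{"hand":-1,"slide":[0,0.47,0],"rotation":[0,0,0]}]' 30
python3 -m handwheel '[{"hand":-1,"slide":[0,0,0],"rotation":[0,0,0]},{"hand":-1,"slide":[0,0,0],"rotation":[0,0,0]},{"hand":-1,"slide":[0,0,0],"rotation":[0,0,0]},{"hand":-1,"slide":[0,0,0],"rotation":[0,0,0]},{"hand":-1,"slide":[0,0,0],"rotation":[0,0,0]},{"hand":-1,"slide":[0,0,0],"rotation":[0,0,0]},{"hand":-1,"slide":[0,0,0],"rotation":[0,0,0]},{"hand":-1,"slide":[0,0,0],"rotation":[0,0,0]}]'
```

```text
time: 19.0
eef_pos: [0.4386, 0.0355, 0.0029]
orientation: [-1.245, 1.147, -1.149]
ft_force: [1.0, 0.6, 0.3]
opening: 0.026
time: 19.8
eef_pos: [0.4378, 0.0353, 0.002]
orientation: [-1.247, 1.149, -1.149]
ft_force: [-0.3, 0.2, -0.5]
opening: 0.0006
```

```bash
python3 - <<'E'
from h import *
w=cam('wrist');t=cam('top');s=cam('scene'); p=bot.read_state()['eef_pos'];print(p,proj(w,p),proj(t,p),proj(s,p))
a=cv2.resize(w['img'][180:420,200:440],(390,390)); b=cv2.resize(s['img'][130:270,290:430],(390,390),interpolation=cv2.INTER_CUBIC)
cv2.imwrite('pics/w7.png',np.hstack([a,b]))
E
```

```text
[0.43777466 0.03530255 0.00203122] [[318.36217761 278.4317709 ]] [[307.10485382 252.73252234]] [[344.61906291 225.75361865]]
```

View pics/w7.png

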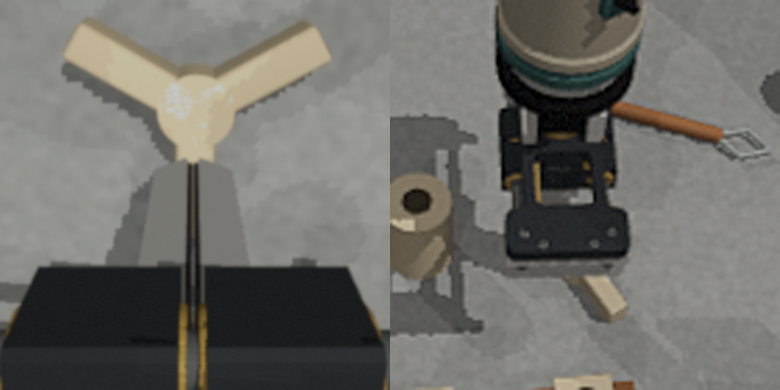

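```bash
python3 - <<'E'
from h import *
w=cam('wrist'); st=bot.read_state(); p=st['eef_pos']
print('f',w['f'],'depthTCP',((p-w['p'])@w['R'])[2],'cam',w['p'],'grip off',bot.grip_point_offset)
M=R.from_rotvec(st['orientation']).as_matrix()
print('89px/47mm ->depth',w['f']*.047/89)
for b in (0,.01,.02,.03,.04):
    q=p-M[:,1]*b
    print(b,proj(w,[q-M[:,0]*.008,q-M[:,0]*.008+M[:,2]*.0125,q+M[:,2]*.0235,q+M[:,0]*-.008+M[:,2]*.0235]).round(0).tolist(),((q-w['p'])@w['R'])[2].round(3))
print(proj(w,[[.4367,.0593,.018],[.4367,.0593,0.036],[.439,.0355,.018]]))
i=cv2.resize(w['img'][200:300,260:380],None,fx=6,fy=6,interpolation=cv2.INTER_CUBIC); cv2.imwrite('pics/w8.png',i)
E
```

```text
f 361.73787476673124 depthTCP 0.21797646809820934 cam [0.43100035 0.11751192 0.20506877] grip off 0.0188
89px/47mm ->depth 0.19103011364085806
0 [[318.0, 266.0], [339.0, 266.0], [357.0, 278.0], [358.0, 266.0]] 0.218
0.01 [[318.0, 272.0], [340.0, 272.0], [359.0, 285.0], [360.0, 272.0]] 0.208
0.02 [[318.0, 279.0], [341.0, 279.0], [361.0, 292.0], [362.0, 279.0]] 0.199
0.03 [[318.0, 286.0], [343.0, 286.0], [363.0, 300.0], [364.0, 286.0]] 0.189
0.04 [[318.0, 294.0], [344.0, 294.0], [366.0, 309.0], [366.0, 294.0]] 0.18
[[319.9828618  248.31429728]
 [320.15070784 259.19028473]
 [320.55780485 289.05854121]]
```

View pics/w8.png

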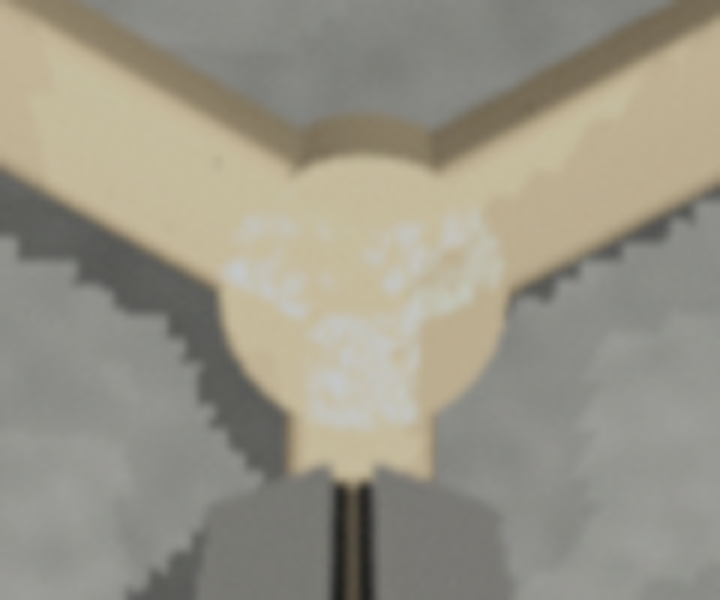

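The fingertips show at row 278, which fits tips about 20 mm behind the reported TCP. That explains closing to zero over an 18 mm stilt. I'll open, creep down while watching force, and close again.

```bash
python3 -m handwheel '[{"hand":0,"slide":[0,-0.02,0],"rotation":[0,0,0]},{"hand":0,"slide":[0,-0.02,0],"rotation":[0,0,0]},{"hand":0,"slide":[0,-0.02,0],"rotation":[0,0,0]},{"hand":0,"slide":[0,-0.02,0],"rotation":[0,0,0]},{"hand":0,"slide":[0,-0.02,0],"rotation":[0,0,0]},{"hand":0,"slide":[0,-0.02,0],"rotation":[0,0,0]},{"hand":0,"slide":[0,-0.02,0],"rotation":[0,0,0]},{"hand":0,"slide":[0,0,0],"rotation":[0,0,0]}]'
python3 -m handwheel '[{"hand":0,"slide":[0,0.005,0],"rotation":[0,0,0]},{"hand":0,"slide":[0,0.01,0],"rotation":[0,0,0]},{"hand":0,"slide":[0,0.015,0],"rotation":[0,0,0]},{"hand":0,"slide":[0,0.02,0],"rotation":[0,0,0]},{"hand":0,"slide":[0,0.025,0],"rotation":[0,0,0]},{"hand":0,"slide":[0,0.03,0],"rotation":[0,0,0]},{"hand":0,"slide":[0,0.03,0],"rotation":[0,0,0]},{"hand":0,"slide":[0,0.03,0],"rotation":[0,0,0]}]'
python3 - <<'E'
from h import *
w=cam('wrist'); st=bot.read_state(); p=st['eef_pos']; print(p,st['ft_force'],st['joints'].round(3))
a=cv2.resize(w['img'][200:340,230:410],None,fx=4,fy=4,interpolation=cv2.INTER_CUBIC); cv2.imwrite('pics/w9.png',a)
M=R.from_rotvec(st['orientation']).as_matrix()
for b in (0,.01,.02,.03):
    q=p-M[:,1]*b; print(b,proj(w,[q-M[:,0]*.008+M[:,2]*k*.0235 for k in (-1,1)]).round(0).tolist())
E
```

```text
time: 20.8
eef_pos: [0.4382, 0.0354, 0.0022]
orientation: [-1.246, 1.148, -1.149]
ft_force: [0.2, -0.6, -0.1]
opening: 0.0469
time: 21.6
eef_pos: [0.4378, 0.0353, -0.0054]
orientation: [-1.247, 1.149, -1.149]
ft_force: [0.5, 0.5, -0.6]
opening: 0.0472
[ 0.43785131  0.03533123 -0.00541522] [-0.09533594 -0.88736388  0.31147726] [-0.278  0.7    0.196  2.237 -0.539  0.247  0.48 ]
0 [[279.0, 266.0], [358.0, 266.0]]
0.01 [[277.0, 272.0], [360.0, 272.0]]
0.02 [[275.0, 279.0], [362.0, 279.0]]
0.03 [[273.0, 286.0], [364.0, 286.0]]
```

View pics/w9.png

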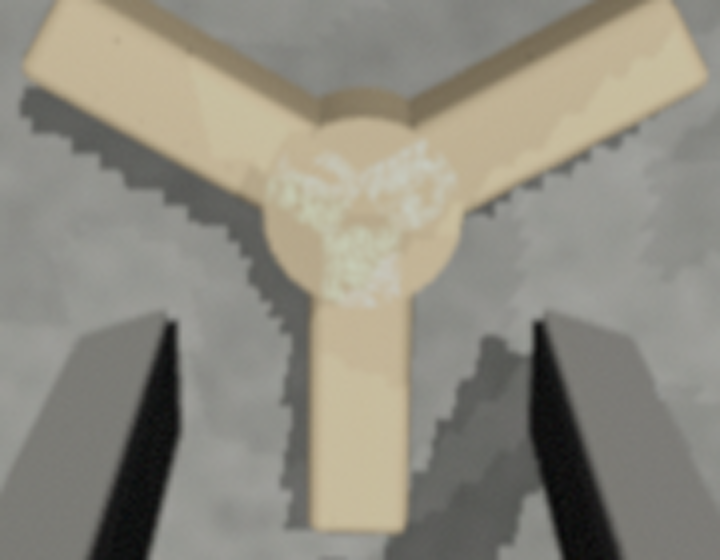

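No contact at reported z = -5 mm, so the reported TCP does read about 20 mm low. Joint 6 is close to its limit (0.247 against 0.23), so I'll take small steps.

```bash
python3 -m handwheel '[{"hand":0,"slide":[0,0.004,0],"rotation":[0,0,0]},{"hand":0,"slide":[0,0.008,0],"rotation":[0,0,0]},{"hand":0,"slide":[0,0.012,0],"rotation":[0,0,0]},{"hand":0,"slide":[0,0.016,0],"rotation":[0,0,0]},{"hand":0,"slide":[0,0.016,0],"rotation":[0,0,0]},{"hand":0,"slide":[0,0.016,0],"rotation":[0,0,0]},{"hand":0,"slide":[0,0.016,0],"rotation":[0,0,0]},{"hand":0,"slide":[0,0.016,0],"rotation":[0,0,0]}]'
python3 - <<'E'
from h import *
st=bot.read_state(); print(st['eef_pos'],st['ft_force'],st['joints'].round(3))
E
```

```text
time: 22.45
eef_pos: [0.4378, 0.0354, -0.0094]
orientation: [-1.247, 1.149, -1.149]
ft_force: [-0.5, 0.1, 0.5]
opening: 0.0472
[ 0.43783346  0.03536192 -0.00942334] [-0.45362363  0.07458658  0.528824  ] [-0.284  0.71   0.205  2.239 -0.586  0.242  0.527]
```

```bash
python3 -m handwheel '[{"hand":0,"slide":[0,0.004,0],"rotation":[0,0,0]},{"hand":0,"slide":[0,0.008,0],"rotation":[0,0,0]},{"hand":0,"slide":[0,0.012,0],"rotation":[0,0,0]},{"hand":0,"slide":[0,0.016,0],"rotation":[0,0,0]},{"hand":0,"slide":[0,0.016,0],"rotation":[0,0,0]},{"hand":-1,"slide":[0,0.016,0],"rotation":[0,0,0]},{"hand":-1,"slide":[0,0.016,0],"rotation":[0,0,0]},{"hand":-1,"slide":[0,0.016,0],"rotation":[0,0,0]}]' 25
python3 -m handwheel '[{"hand":-1,"slide":[0,0,0],"rotation":[0,0,0]},{"hand":-1,"slide":[0,0,0],"rotation":[0,0,0]},{"hand":-1,"slide":[0,0,0],"rotation":[0,0,0]},{"hand":-1,"slide":[0,0,0],"rotation":[0,0,0]},{"hand":-1,"slide":[0,0,0],"rotation":[0,0,0]},{"hand":-1,"slide":[0,0,0],"rotation":[0,0,0]},{"hand":-1,"slide":[0,0,0],"rotation":[0,0,0]},{"hand":-1,"slide":[0,0,0],"rotation":[0,0,0]}]'
python3 - <<'E'
from h import *
st=bot.read_state(); print(st['eef_pos'],st['ft_force'],st['joints'].round(3))
E
```

```text
time: 23.25
eef_pos: [0.4378, 0.0353, -0.0134]
orientation: [-1.247, 1.149, -1.149]
ft_force: [0.4, -0.4, 0.4]
opening: 0.0268
time: 24.05
eef_pos: [0.4379, 0.0353, -0.0134]
orientation: [-1.247, 1.149, -1.149]
ft_force: [-0.7, -0.1, 0.2]
opening: 0.0138
[ 0.43789157  0.03532745 -0.01340951] [-0.68605007 -0.10120586  0.1757207 ] [-0.292  0.721  0.218  2.24  -0.647  0.239  0.588]
```

The arm is gripped at 13.8 mm. I'll lift and carry the stilt to the dish.

```bash
python3 -m handwheel '[{"hand":-1,"slide":[0,-0.05,0],"rotation":[0,0,0]},{"hand":-1,"slide":[0,-0.15,0],"rotation":[0,0,0]},{"hand":-1,"slide":[0,-0.3,0],"rotation":[0,0,0]},{"hand":-1,"slide":[0,-0.45,0],"rotation":[0,0,0]},{"hand":-1,"slide":[0,-0.52,0],"rotation":[0,0,0]},{"hand":-1,"slide":[0,-0.52,0],"rotation":[0,0,0]},{"hand":-1,"slide":[0,-0.52,0],"rotation":[0,0,0]},{"hand":-1,"slide":[0,-0.52,0],"rotation":[0,0,0]}]'
python3 - <<'E'
from h import *
plan([(.52,-.1,.1166,4.7),(.5966,-.2445,.1166,4.7),(.5966,-.2445,-.0075,4.7)])
E
```

```text
time: 24.85
eef_pos: [0.4367, 0.0354, 0.1154]
orientation: [-1.249, 1.151, -1.148]
ft_force: [-0.3, -0.1, 0.0]
opening: 0.0136
cur [0.4367 0.0354 0.1154 4.686 ] t 24.85
(0.52, -0.1, 0.1166, 4.7) slide [0.567, -0.005, 0.288] ry -0.0
(0.5966, -0.2445, 0.1166, 4.7) slide [0.601, -0.0, 0.258] ry -0.0
(0.5966, -0.2445, -0.0075, 4.7) slide [0.0, 0.496, 0.0] ry -0.0
```

```bash
python3 -m handwheel '[{"hand":-1,"slide":[0.1,0,0.05],"rotation":[0,0,0]},{"hand":-1,"slide":[0.25,0,0.13],"rotation":[0,0,0]},{"hand":-1,"slide":[0.4,0,0.2],"rotation":[0,0,0]},{"hand":-1,"slide":[0.565,0,0.285],"rotation":[0,0,0]},{"hand":-1,"slide":[0.565,0,0.285],"rotation":[0,0,0]},{"hand":-1,"slide":[0.565,0,0.285],"rotation":[0,0,0]},{"hand":-1,"slide":[0.565,0,0.285],"rotation":[0,0,0]},{"hand":-1,"slide":[0.565,0,0.285],"rotation":[0,0,0]}]'
python3 -m handwheel '[{"hand":-1,"slide":[0.1,0,0.05],"rotation":[0,0,0]},{"hand":-1,"slide":[0.25,0,0.12],"rotation":[0,0,0]},{"hand":-1,"slide":[0.42,0,0.18],"rotation":[0,0,0]},{"hand":-1,"slide":[0.601,0,0.258],"rotation":[0,0,0]},{"hand":-1,"slide":[0.601,0,0.258],"rotation":[0,0,0]},{"hand":-1,"slide":[0.601,0,0.258],"rotation":[0,0,0]},{"hand":-1,"slide":[0.601,0,0.258],"rotation":[0,0,0]},{"hand":-1,"slide":[0.601,0,0.258],"rotation":[0,0,0]}]'
python3 - <<'E'
from h import *
plan([(.5966,-.2445,.02,4.7),(.5966,-.2445,-.0075,4.7)])
w=cam('wrist'); print('dish pred',proj(w,[[.5955,-.2205,.012]]))
g=cv2.cvtColor(w['img'],cv2.COLOR_BGR2HSV)
m=cv2.inRange(g,(3,120,80),(14,255,255)); ys,xs=np.nonzero(m); print('terracotta bbox',xs.min(),xs.max(),ys.min(),ys.max())
cv2.imwrite('pics/w10.png',w['img'])
E
```

```text
time: 25.65
eef_pos: [0.5194, -0.098, 0.1159]
orientation: [-1.248, 1.149, -1.146]
ft_force: [-0.2, -0.1, -1.1]
opening: 0.0137
time: 26.45
eef_pos: [0.5968, -0.2415, 0.1164]
orientation: [-1.247, 1.148, -1.145]
ft_force: [-0.6, 0.3, -1.3]
opening: 0.0138
cur [ 0.5968 -0.2415  0.1164  4.8234] t 26.45
(0.5966, -0.2445, 0.02, 4.7) slide [0.012, 0.386, -0.002] ry 0.004
(0.5966, -0.2445, -0.0075, 4.7) slide [0.0, 0.11, 0.0] ry -0.0
dish pred [[318.99803523 210.10402258]]
terracotta bbox 0 639 0 378
```

View pics/w10.png

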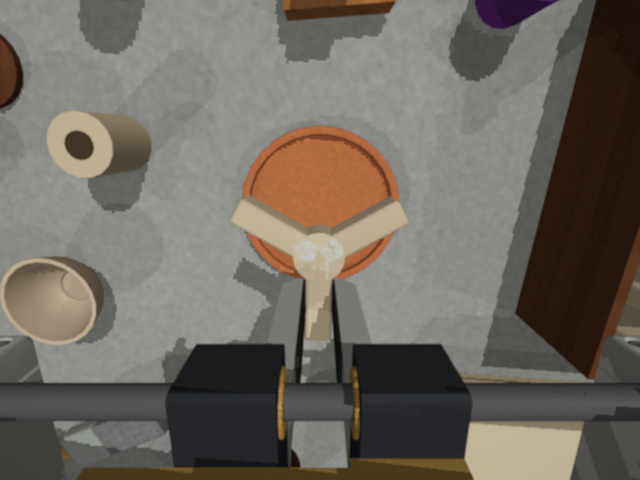

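The dish rim spans columns 243–399 and rows 126–282, so its centre sits about 4 mm farther in +y than predicted. I'll adjust and lower the stilt.

```bash
python3 -m handwheel '[{"hand":-1,"slide":[-0.01,0.1,0.004],"rotation":[0,0,0]},{"hand":-1,"slide":[-0.01,0.22,0.004],"rotation":[0,0,0]},{"hand":-1,"slide":[-0.01,0.34,0.004],"rotation":[0,0,0]},{"hand":-1,"slide":[-0.01,0.42,0.004],"rotation":[0,0,0]},{"hand":-1,"slide":[-0.01,0.46,0.004],"rotation":[0,0,0]},{"hand":-1,"slide":[-0.01,0.485,0.004],"rotation":[0,0,0]},{"hand":-1,"slide":[-0.01,0.495,0.004],"rotation":[0,0,0]},{"hand":-1,"slide":[-0.01,0.495,0.004],"rotation":[0,0,0]}]'
python3 -m handwheel '[{"hand":-1,"slide":[0,0.002,0],"rotation":[0,0,0]},{"hand":-0.2,"slide":[0,0.002,0],"rotation":[0,0,0]},{"hand":-0.2,"slide":[0,0.002,0],"rotation":[0,0,0]},{"hand":-0.2,"slide":[0,0.002,0],"rotation":[0,0,0]},{"hand":-0.2,"slide":[0,0.002,0],"rotation":[0,0,0]},{"hand":-0.2,"slide":[0,0.002,0],"rotation":[0,0,0]},{"hand":-0.2,"slide":[0,0.002,0],"rotation":[0,0,0]},{"hand":-0.2,"slide":[0,0.002,0],"rotation":[0,0,0]}]'
python3 -m handwheel '[{"hand":-0.2,"slide":[0,-0.05,0],"rotation":[0,0,0]},{"hand":-0.2,"slide":[0,-0.2,0],"rotation":[0,0,0]},{"hand":-0.2,"slide":[0,-0.4,0],"rotation":[0,0,0]},{"hand":0.4,"slide":[0,-0.56,0],"rotation":[0,0,0]},{"hand":0.4,"slide":[0,-0.56,0],"rotation":[0,0,0]},{"hand":0.4,"slide":[0,-0.56,0],"rotation":[0,0,0]},{"hand":0.4,"slide":[0,-0.56,0],"rotation":[0,0,0]},{"hand":0.4,"slide":[0,-0.56,0],"rotation":[0,0,0]}]'
python3 - <<'E'
from h import *
plan([(.4254,-.18,.13,4.7)])
w=cam('wrist'); cv2.imwrite('pics/w11.png',w['img'])
E
```

```text
time: 27.3
eef_pos: [0.5982, -0.2416, -0.0066]
orientation: [-1.246, 1.148, -1.149]
ft_force: [1.4, 0.1, -1.0]
opening: 0.0135
time: 28.1
eef_pos: [0.5977, -0.2415, -0.0077]
orientation: [-1.247, 1.149, -1.149]
ft_force: [0.2, 0.3, -1.0]
opening: 0.0374
time: 28.9
eef_pos: [0.5967, -0.2409, 0.1308]
orientation: [-1.248, 1.151, -1.147]
ft_force: [0.8, -0.2, -0.7]
opening: 0.0653
cur [ 0.5967 -0.2409  0.1308  4.6827] t 28.9
(0.4254, -0.18, 0.13, 4.7) slide [-0.299, 0.003, -0.663] ry -0.001
```

```bash
python3 -m handwheel '[{"hand":0.6,"slide":[-0.299,0,-0.663],"rotation":[0,0,0]},{"hand":0.6,"slide":[-0.299,0,-0.663],"rotation":[0,0,0]},{"hand":0.6,"slide":[-0.299,0,-0.663],"rotation":[0,0,0]},{"hand":0.6,"slide":[-0.299,0,-0.663],"rotation":[0,0,0]},{"hand":0.6,"slide":[-0.299,0,-0.663],"rotation":[0,0,0]},{"hand":0.6,"slide":[-0.299,0,-0.663],"rotation":[0,0,0]},{"hand":0.6,"slide":[-0.299,0,-0.663],"rotation":[0,0,0]},{"hand":0.6,"slide":[-0.299,0,-0.663],"rotation":[0,0,0]}]'
cat >> h.py <<'E'
def hole(w,P,r=22):
    u=proj(w,P)[0]; x,y=u.astype(int); g=cv2.cvtColor(w['img'],cv2.COLOR_BGR2GRAY)[y-r:y+r,x-r:x+r]
    n,l,s,c=cv2.connectedComponentsWithStats((g<85).astype(np.uint8)); k=[i for i in range(1,n) if 60<s[i,4]<900]
    for i in k: q=c[i]+[x-r,y-r]; print('pred',u.round(1),'blob',q.round(1),s[i].tolist(),'world',at_z(w,q,P[2])[:2].round(4))
E
python3 - <<'E'
from h import *
plan([(.4254,-.18,.01,4.7)]); print(bot.read_state()['joints'].round(3))
w=cam('wrist'); hole(w,[.4254,-.18,.062])
E
```

```text
time: 29.75
eef_pos: [0.4276, -0.1812, 0.1321]
orientation: [-1.247, 1.148, -1.149]
ft_force: [0.1, 0.3, 0.6]
opening: 0.0753
cur [ 0.4276 -0.1812  0.1321  4.7056] t 29.75
(0.4254, -0.18, 0.01, 4.7) slide [-0.005, 0.488, -0.009] ry 0.0
[-0.029  0.49   0.527  2.082 -0.393  0.665  0.842]
pred [315.6 243. ] blob [315.5 241.6] [12, 10, 23, 22, 396] world [ 0.4252 -0.1788]
```

```bash
python3 -m handwheel '[{"hand":0.6,"slide":[-0.003,0.2,-0.003],"rotation":[0,0,0]},{"hand":0.6,"slide":[-0.003,0.36,-0.003],"rotation":[0,0,0]},{"hand":0.6,"slide":[-0.003,0.45,-0.003],"rotation":[0,0,0]},{"hand":0.6,"slide":[-0.003,0.48,-0.003],"rotation":[0,0,0]},{"hand":0.6,"slide":[-0.003,0.48,-0.003],"rotation":[0,0,0]},{"hand":-1,"slide":[-0.003,0.48,-0.003],"rotation":[0,0,0]},{"hand":-1,"slide":[-0.003,0.48,-0.003],"rotation":[0,0,0]},{"hand":-1,"slide":[-0.003,0.48,-0.003],"rotation":[0,0,0]}]' 25
python3 -m handwheel '[{"hand":-1,"slide":[0,0,0],"rotation":[0,0,0]},{"hand":-1,"slide":[0,0,0],"rotation":[0,0,0]},{"hand":-1,"slide":[0,0,0],"rotation":[0,0,0]},{"hand":-1,"slide":[0,0,0],"rotation":[0,0,0]},{"hand":-1,"slide":[0,0,0],"rotation":[0,0,0]},{"hand":-1,"slide":[0,0,0],"rotation":[0,0,0]},{"hand":-1,"slide":[0,0,0],"rotation":[0,0,0]},{"hand":-1,"slide":[0,0,0],"rotation":[0,0,0]}]'
python3 -c "
from h import *
z=bot.read_state()['eef_pos'][2]
plan([(.4254,-.18,z+.12,4.7),(.50,.0,z+.12,4.7),(.57,.19,z+.12,4.7),(.580,.269,z+.12,4.7),(.580,.269,z+.007,4.7)])"
```

```text
time: 30.6
eef_pos: [0.4265, -0.1801, 0.0133]
orientation: [-1.246, 1.147, -1.15]
ft_force: [-0.3, 0.7, -0.8]
opening: 0.0545
time: 31.4
eef_pos: [0.4261, -0.1799, 0.013]
orientation: [-1.246, 1.148, -1.149]
ft_force: [-0.6, -0.2, 6.2]
opening: 0.0454
cur [ 0.4261 -0.1799  0.013   4.6875] t 31.4
(0.4254, -0.18, np.float64(0.1329793767112079), 4.7) slide [0.0, -0.48, -0.003] ry -0.0
(0.5, 0.0, np.float64(0.1329793767112079), 4.7) slide [-0.693, -0.0, 0.356] ry -0.0
(0.57, 0.19, np.float64(0.1329793767112079), 4.7) slide [-0.735, -0.0, 0.341] ry -0.0
(0.58, 0.269, np.float64(0.1329793767112079), 4.7) slide [-0.312, -0.0, 0.066] ry -0.0
(0.58, 0.269, np.float64(0.019979376711207905), 4.7) slide [0.0, 0.452, 0.0] ry -0.0
```

```bash
python3 -m handwheel '[{"hand":-1,"slide":[0,-0.06,0],"rotation":[0,0,0]},{"hand":-1,"slide":[0,-0.18,0],"rotation":[0,0,0]},{"hand":-1,"slide":[0,-0.34,0],"rotation":[0,0,0]},{"hand":-1,"slide":[0,-0.48,0],"rotation":[0,0,0]},{"hand":-1,"slide":[0,-0.48,0],"rotation":[0,0,0]},{"hand":-1,"slide":[0,-0.48,0],"rotation":[0,0,0]},{"hand":-1,"slide":[0,-0.48,0],"rotation":[0,0,0]},{"hand":-1,"slide":[0,-0.48,0],"rotation":[0,0,0]}]'
python3 -m handwheel '[{"hand":-1,"slide":[-0.1,0,0.05],"rotation":[0,0,0]},{"hand":-1,"slide":[-0.24,0,0.12],"rotation":[0,0,0]},{"hand":-1,"slide":[-0.39,0,0.2],"rotation":[0,0,0]},{"hand":-1,"slide":[-0.54,0,0.28],"rotation":[0,0,0]},{"hand":-1,"slide":[-0.693,0,0.356],"rotation":[0,0,0]},{"hand":-1,"slide":[-0.693,0,0.356],"rotation":[0,0,0]},{"hand":-1,"slide":[-0.693,0,0.356],"rotation":[0,0,0]},{"hand":-1,"slide":[-0.693,0,0.356],"rotation":[0,0,0]}]'
python3 -m handwheel '[{"hand":-1,"slide":[-0.1,0,0.05],"rotation":[0,0,0]},{"hand":-1,"slide":[-0.25,0,0.12],"rotation":[0,0,0]},{"hand":-1,"slide":[-0.41,0,0.19],"rotation":[0,0,0]},{"hand":-1,"slide":[-0.57,0,0.26],"rotation":[0,0,0]},{"hand":-1,"slide":[-0.735,0,0.341],"rotation":[0,0,0]},{"hand":-1,"slide":[-0.735,0,0.341],"rotation":[0,0,0]},{"hand":-1,"slide":[-0.735,0,0.341],"rotation":[0,0,0]},{"hand":-1,"slide":[-0.735,0,0.341],"rotation":[0,0,0]}]'
python3 -m handwheel '[{"hand":-1,"slide":[-0.1,0,0.02],"rotation":[0,0,0]},{"hand":-1,"slide":[-0.2,0,0.04],"rotation":[0,0,0]},{"hand":-1,"slide":[-0.312,0,0.066],"rotation":[0,0,0]},{"hand":-1,"slide":[-0.312,0,0.066],"rotation":[0,0,0]},{"hand":-1,"slide":[-0.312,0,0.066],"rotation":[0,0,0]},{"hand":-1,"slide":[-0.312,0,0.066],"rotation":[0,0,0]},{"hand":-1,"slide":[-0.312,0,0.066],"rotation":[0,0,0]},{"hand":-1,"slide":[-0.312,0,0.066],"rotation":[0,0,0]}]'
python3 -c "
from h import *
plan([(.580,.269,.02,4.7)]); w=cam('wrist'); cv2.imwrite('pics/w12.png',w['img']); print(proj(w,[.58,.269,.02]))"
```

```text
time: 32.2
eef_pos: [0.4245, -0.1794, 0.131]
orientation: [-1.248, 1.151, -1.147]
ft_force: [0.5, -0.0, -2.2]
opening: 0.0455
time: 33.0
eef_pos: [0.4992, -0.0013, 0.1316]
orientation: [-1.248, 1.151, -1.15]
ft_force: [-0.3, -0.1, -1.3]
opening: 0.0455
time: 33.8
eef_pos: [0.5698, 0.187, 0.1321]
orientation: [-1.247, 1.152, -1.152]
ft_force: [0.2, -0.7, -1.2]
opening: 0.0459
time: 34.6
eef_pos: [0.5804, 0.2679, 0.1326]
orientation: [-1.246, 1.15, -1.15]
ft_force: [0.5, 0.2, -1.5]
opening: 0.0458
cur [0.5804 0.2679 0.1326 4.5674] t 34.6
(0.58, 0.269, 0.02, 4.7) slide [-0.005, 0.45, -0.001] ry -0.004
[[318.01128292 229.87984317]]
```

```bash
python3 -m handwheel '[{"hand":-1,"slide":[0,0.1,0],"rotation":[0,0,0]},{"hand":-1,"slide":[0,0.22,0],"rotation":[0,0,0]},{"hand":-1,"slide":[0,0.33,0],"rotation":[0,0,0]},{"hand":-1,"slide":[0,0.4,0],"rotation":[0,0,0]},{"hand":-1,"slide":[0,0.435,0],"rotation":[0,0,0]},{"hand":-1,"slide":[0,0.45,0],"rotation":[0,0,0]},{"hand":-1,"slide":[0,0.45,0],"rotation":[0,0,0]},{"hand":-1,"slide":[0,0.45,0],"rotation":[0,0,0]}]'
python3 -m handwheel '[{"hand":0.6,"slide":[0,0,0],"rotation":[0,0,0]},{"hand":0.6,"slide":[0,0,0],"rotation":[0,0,0]},{"hand":0.6,"slide":[0,0,0],"rotation":[0,0,0]},{"hand":0.6,"slide":[0,0,0],"rotation":[0,0,0]},{"hand":0.6,"slide":[0,0,0],"rotation":[0,0,0]},{"hand":0.6,"slide":[0,-0.15,0],"rotation":[0,0,0]},{"hand":0.6,"slide":[0,-0.3,0],"rotation":[0,0,0]},{"hand":0.6,"slide":[0,-0.45,0],"rotation":[0,0,0]}]'
python3 -c "
from h import *
plan([(.50,.09,.13,4.7),(.429,-.0500,.13,4.7)]); w=cam('wrist'); cv2.imwrite('pics/w13.png',w['img']); hole(w,[.58,.269,.068])"
```

```text
time: 35.45
eef_pos: [0.5811, 0.2694, 0.0209]
orientation: [-1.245, 1.148, -1.149]
ft_force: [0.5, -0.7, -2.0]
opening: 0.0452
time: 36.25
eef_pos: [0.58, 0.2689, 0.1334]
orientation: [-1.247, 1.149, -1.149]
ft_force: [0.6, 1.3, 1.1]
opening: 0.0748
cur [0.58   0.2689 0.1334 4.6647] t 36.25
(0.5, 0.09, 0.13, 4.7) slide [0.687, 0.014, -0.377] ry -0.001
(0.429, -0.05, 0.13, 4.7) slide [0.535, -0.0, -0.329] ry -0.0
pred [318.5 246.4] blob [319.7 244.6] [12, 10, 24, 22, 419] world [0.5808 0.2706]
```

Prop B is standing in its well, with its hole within 2 mm of target. Prop A is next.

```bash
python3 -m handwheel '[{"hand":0.6,"slide":[0.687,0,-0.377],"rotation":[0,0,0]},{"hand":0.6,"slide":[0.687,0,-0.377],"rotation":[0,0,0]},{"hand":0.6,"slide":[0.687,0,-0.377],"rotation":[0,0,0]},{"hand":0.6,"slide":[0.687,0,-0.377],"rotation":[0,0,0]},{"hand":0.6,"slide":[0.687,0,-0.377],"rotation":[0,0,0]},{"hand":0.6,"slide":[0.687,0,-0.377],"rotation":[0,0,0]},{"hand":0.6,"slide":[0.687,0,-0.377],"rotation":[0,0,0]},{"hand":0.6,"slide":[0.687,0,-0.377],"rotation":[0,0,0]}]'
python3 -m handwheel '[{"hand":0.6,"slide":[0.535,0,-0.329],"rotation":[0,0,0]},{"hand":0.6,"slide":[0.535,0,-0.329],"rotation":[0,0,0]},{"hand":0.6,"slide":[0.535,0,-0.329],"rotation":[0,0,0]},{"hand":0.6,"slide":[0.535,0,-0.329],"rotation":[0,0,0]},{"hand":0.6,"slide":[0.535,0,-0.329],"rotation":[0,0,0]},{"hand":0.6,"slide":[0.535,0,-0.329],"rotation":[0,0,0]},{"hand":0.6,"slide":[0.535,0,-0.329],"rotation":[0,0,0]},{"hand":0.6,"slide":[0.535,0,-0.329],"rotation":[0,0,0]}]'
python3 -c "
from h import *
plan([(.429,-.05,.012,4.7)]); w=cam('wrist'); hole(w,[.429,-.05,.062]); print(bot.read_state()['joints'].round(3))"
```

```text
time: 37.1
eef_pos: [0.5009, 0.0919, 0.1321]
orientation: [-1.247, 1.147, -1.147]
ft_force: [-0.5, 0.9, 0.3]
opening: 0.0752
time: 37.9
eef_pos: [0.43, -0.0482, 0.1321]
orientation: [-1.248, 1.146, -1.146]
ft_force: [-0.1, -0.7, -0.1]
opening: 0.0756
cur [ 0.43   -0.0482  0.1321  4.864 ] t 37.9
(0.429, -0.05, 0.012, 4.7) slide [0.007, 0.48, -0.005] ry 0.005
pred [317.  246.8] blob [317.8 245.8] [13, 11, 23, 22, 392] world [ 0.4296 -0.0491]
[-0.362  0.459  0.572  2.16  -0.419  0.631  0.592]
```

```bash
python3 -m handwheel '[{"hand":0.6,"slide":[0,0.2,0],"rotation":[0,0,0]},{"hand":0.6,"slide":[0,0.36,0],"rotation":[0,0,0]},{"hand":0.6,"slide":[0,0.45,0],"rotation":[0,0,0]},{"hand":0.6,"slide":[0,0.48,0],"rotation":[0,0,0]},{"hand":0.6,"slide":[0,0.48,0],"rotation":[0,0,0]},{"hand":-1,"slide":[0,0.48,0],"rotation":[0,0,0]},{"hand":-1,"slide":[0,0.48,0],"rotation":[0,0,0]},{"hand":-1,"slide":[0,0.48,0],"rotation":[0,0,0]}]' 25
python3 -m handwheel '[{"hand":-1,"slide":[0,0,0],"rotation":[0,0,0]},{"hand":-1,"slide":[0,0,0],"rotation":[0,0,0]},{"hand":-1,"slide":[0,0,0],"rotation":[0,0,0]},{"hand":-1,"slide":[0,0,0],"rotation":[0,0,0]},{"hand":-1,"slide":[0,0,0],"rotation":[0,0,0]},{"hand":-1,"slide":[0,0,0],"rotation":[0,0,0]},{"hand":-1,"slide":[0,0,0],"rotation":[0,0,0]},{"hand":-1,"slide":[0,0,0],"rotation":[0,0,0]}]'
python3 -m handwheel '[{"hand":-1,"slide":[0,-0.06,0],"rotation":[0,0,0]},{"hand":-1,"slide":[0,-0.18,0],"rotation":[0,0,0]},{"hand":-1,"slide":[0,-0.34,0],"rotation":[0,0,0]},{"hand":-1,"slide":[0,-0.48,0],"rotation":[0,0,0]},{"hand":-1,"slide":[0,-0.48,0],"rotation":[0,0,0]},{"hand":-1,"slide":[0,-0.48,0],"rotation":[0,0,0]},{"hand":-1,"slide":[0,-0.48,0],"rotation":[0,0,0]},{"hand":-1,"slide":[0,-0.48,0],"rotation":[0,0,0]}]'
python3 -c "
from h import *
plan([(.50,.07,.132,4.7),(.5805,.174,.132,4.7),(.5805,.174,.02,4.7)])"
```

```text
time: 38.75
eef_pos: [0.4302, -0.0496, 0.0133]
orientation: [-1.246, 1.147, -1.15]
ft_force: [0.2, -0.2, -0.2]
opening: 0.0544
time: 39.55
eef_pos: [0.4298, -0.0495, 0.0129]
orientation: [-1.246, 1.148, -1.149]
ft_force: [0.3, 0.8, 7.1]
opening: 0.0457
time: 40.35
eef_pos: [0.4281, -0.0495, 0.1312]
orientation: [-1.249, 1.151, -1.147]
ft_force: [0.2, 0.1, -1.7]
opening: 0.0456
cur [ 0.4281 -0.0495  0.1312  4.6724] t 40.35
(0.5, 0.07, 0.132, 4.7) slide [-0.453, -0.003, 0.325] ry -0.001
(0.5805, 0.174, 0.132, 4.7) slide [-0.388, -0.0, 0.355] ry -0.0
(0.5805, 0.174, 0.02, 4.7) slide [0.0, 0.448, 0.0] ry -0.0
```

```bash
python3 -m handwheel '[{"hand":-1,"slide":[-0.1,0,0.07],"rotation":[0,0,0]},{"hand":-1,"slide":[-0.22,0,0.16],"rotation":[0,0,0]},{"hand":-1,"slide":[-0.34,0,0.25],"rotation":[0,0,0]},{"hand":-1,"slide":[-0.453,0,0.325],"rotation":[0,0,0]},{"hand":-1,"slide":[-0.453,0,0.325],"rotation":[0,0,0]},{"hand":-1,"slide":[-0.453,0,0.325],"rotation":[0,0,0]},{"hand":-1,"slide":[-0.453,0,0.325],"rotation":[0,0,0]},{"hand":-1,"slide":[-0.453,0,0.325],"rotation":[0,0,0]}]'
python3 -m handwheel '[{"hand":-1,"slide":[-0.1,0,0.08],"rotation":[0,0,0]},{"hand":-1,"slide":[-0.2,0,0.18],"rotation":[0,0,0]},{"hand":-1,"slide":[-0.3,0,0.27],"rotation":[0,0,0]},{"hand":-1,"slide":[-0.386,0,0.35],"rotation":[0,0,0]},{"hand":-1,"slide":[-0.386,0,0.35],"rotation":[0,0,0]},{"hand":-1,"slide":[-0.386,0,0.35],"rotation":[0,0,0]},{"hand":-1,"slide":[-0.386,0,0.35],"rotation":[0,0,0]},{"hand":-1,"slide":[-0.386,0,0.35],"rotation":[0,0,0]}]'
python3 -c "
from h import *
plan([(.5805,.174,.02,4.7)])"
```

```text
time: 41.15
eef_pos: [0.5002, 0.0684, 0.1321]
orientation: [-1.247, 1.151, -1.15]
ft_force: [-0.1, 0.1, -1.2]
opening: 0.0451
time: 41.95
eef_pos: [0.5797, 0.1715, 0.1325]
orientation: [-1.246, 1.151, -1.151]
ft_force: [-0.6, -0.1, -1.6]
opening: 0.0453
cur [0.5797 0.1715 0.1325 4.5402] t 41.95
(0.5805, 0.174, 0.02, 4.7) slide [-0.01, 0.45, 0.004] ry -0.005
```

```bash
python3 -m handwheel '[{"hand":-1,"slide":[-0.004,0.1,0.002],"rotation":[0,0,0]},{"hand":-1,"slide":[-0.004,0.22,0.002],"rotation":[0,0,0]},{"hand":-1,"slide":[-0.004,0.33,0.002],"rotation":[0,0,0]},{"hand":-1,"slide":[-0.004,0.4,0.002],"rotation":[0,0,0]},{"hand":-1,"slide":[-0.004,0.435,0.002],"rotation":[0,0,0]},{"hand":-1,"slide":[-0.004,0.45,0.002],"rotation":[0,0,0]},{"hand":-1,"slide":[-0.004,0.45,0.002],"rotation":[0,0,0]},{"hand":-1,"slide":[-0.004,0.45,0.002],"rotation":[0,0,0]}]'
python3 -m handwheel '[{"hand":0.6,"slide":[0,0,0],"rotation":[0,0,0]},{"hand":0.6,"slide":[0,0,0],"rotation":[0,0,0]},{"hand":0.6,"slide":[0,0,0],"rotation":[0,0,0]},{"hand":0.6,"slide":[0,0,0],"rotation":[0,0,0]},{"hand":0.6,"slide":[0,0,0],"rotation":[0,0,0]},{"hand":0.6,"slide":[0,-0.2,0],"rotation":[0,0,0]},{"hand":0.6,"slide":[0,-0.4,0],"rotation":[0,0,0]},{"hand":0.6,"slide":[0,-0.6,0],"rotation":[0,0,0]}]'
python3 -c "
from h import *
w=cam('wrist'); hole(w,[.5805,.174,.068]); hole(w,[.58,.269,.068])"
python3 -m handwheel '[{"hand":0.6,"slide":[0,-0.1,0],"rotation":[0,0,0]},{"hand":0.6,"slide":[0,-0.3,0],"rotation":[0,0,0]},{"hand":0.6,"slide":[-0.2,-0.3,-0.1],"rotation":[0,0,0]},{"hand":0.6,"slide":[-0.4,-0.3,-0.2],"rotation":[0,0,0]},{"hand":0.6,"slide":[-0.6,-0.3,-0.4],"rotation":[0,0,0]},{"hand":0.6,"slide":[-0.8,-0.3,-0.6],"rotation":[0,0,0]},{"hand":0.6,"slide":[-1,-0.3,-0.7],"rotation":[0,0,0]},{"hand":0.6,"slide":[-1,-0.3,-0.7],"rotation":[0,0,0]}]'
python3 -c "
from h import *
t=cam('top');s=cam('scene')
crop(t['img'],160,150,500,320,2.35,'pics/tf.png'); crop(s['img'],120,160,530,340,1.95,'pics/sf.png')"
```

```text
time: 42.75
eef_pos: [0.5815, 0.1742, 0.0208]
orientation: [-1.245, 1.148, -1.149]
ft_force: [1.0, -0.7, -1.0]
opening: 0.0454
time: 43.55
eef_pos: [0.5803, 0.1738, 0.1712]
orientation: [-1.248, 1.149, -1.149]
ft_force: [0.5, 0.5, -0.4]
opening: 0.0751
pred [318.7 233.7] blob [319.6 233. ] [14, 13, 20, 19, 315] world [0.5812 0.1746]
pred [327.7 119.8] blob [329.  118.2] [13, 10, 23, 24, 414] world [0.5809 0.2702]
time: 44.4
eef_pos: [0.3889, 0.4047, 0.2448]
orientation: [-1.246, 1.149, -1.149]
ft_force: [0.7, 1.1, -0.2]
opening: 0.0752
```

View pics/tf.png

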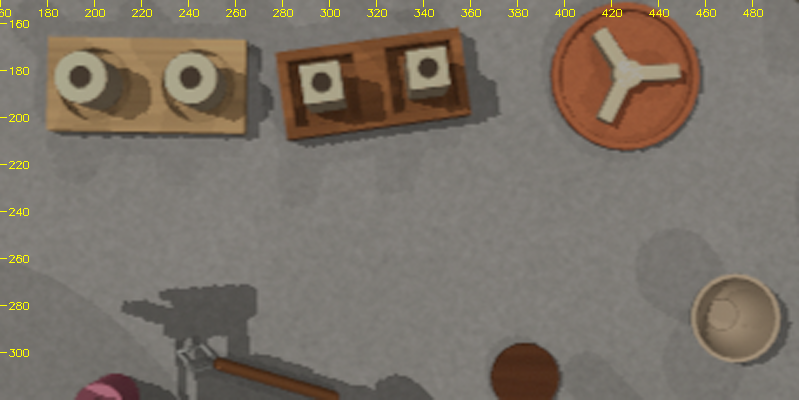

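View pics/sf.png

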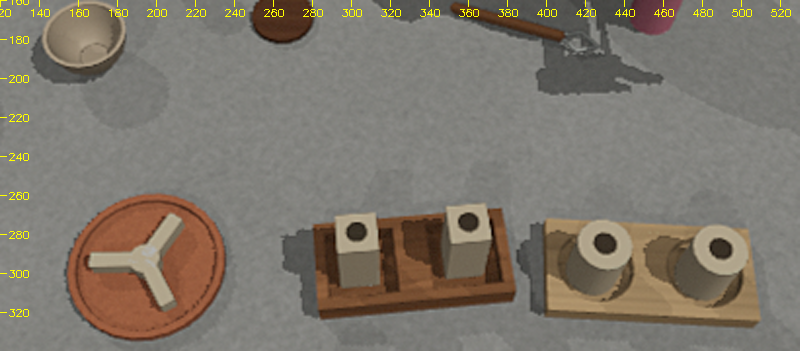

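Both views show a post in each pocket (top px 297,185 and 342,179), a prop in each well (194,183 and 241,183) and the stilt flat in the dish (427,181). The bowl looks unmoved. I'll do one height check, then hand in.

```bash
python3 - <<'E'
from h import *
t=cam('top');s=cam('scene')
T=lambda p:np.array(p)/2.35+[160,150]-.3
S=lambda p:np.array(p)/1.95+[120,160]-.3
for n,a,b in (('post+',(322,82),(469,221)),('post-',(428,68),(356,232)),('prop+',(80,77),(720,249)),('prop-',(190,78),(605,243)),('stilt',(627,72),(146,258)),('bowl',(737,319),(85,38))):
    X,e=tri(t,T(a),s,S(b)); print(n,X.round(4),round(e,4))
print(bot.finish_job())
E
```

```text
post+ [0.576  0.0577 0.089 ] 0.004
post- [ 0.5896 -0.0332  0.0861] 0.0026
prop+ [0.5801 0.2685 0.0677] 0.0027
prop- [0.5804 0.1729 0.0689] 0.0029
stilt [ 0.5969 -0.2177  0.026 ] 0.0034
bowl [ 0.3739 -0.3158  0.0357] 0.0052
the job is handed in; nothing more can be done
None
```

All five pieces are in their holders, and I handed the job in at about 44.5 s of the 122 s allowed. `finish_job` gives no verdict, so the result rests on my own checks below.

**Final checks (top and scene views):**

| Piece | Measured x, y (m) | Distance from target | Top height measured / expected (mm) |
|---|---|---|---|
| Post, +y pocket | 0.576, 0.058 | under 3 mm | 89 / 86 |
| Post, -y pocket | 0.590, -0.033 | under 3 mm | 86 / 86 |
| Prop, +y well | 0.580, 0.269 | under 3 mm | 68 / 68 |
| Prop, -y well | 0.580, 0.173 | under 3 mm | 69 / 68 |
| Stilt in dish | 0.597, -0.218 | about 2 mm | 26 / 23 |

The posts and props look upright and the stilt looks flat. The bowl measured within 1–2 mm of where it started.

**What went wrong or disagreed:**
- **First post grasp:** it missed because I lifted before the slow fingers had closed. The post stayed upright and the second try held.
- **Stilt grasps:** the first two closed on air because the real fingertips sit about 20 mm behind the reported TCP. I lowered the hand by that much and the third grasp held, with joint 6 down to 0.239 against its limit of 0.23.
- **Height readings:** the +y post and the stilt each read about 3 mm high. The two cameras disagree by 3–5 mm, so I put this down to measurement error, but it is not far inside the 4 mm allowance.

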